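# Complete a fittings kit and clip its cover on

### The arm

A 6-joint arm with a two-finger parallel gripper is mounted at the origin on the work surface. World frame = base frame: x ahead of the robot, y to its left, z up, the work surface at z = 0. Lengths are in m, angles in rad, forces in N, time in s.
With the tool pointing down it reaches from about 0.275 to 0.875 m from the base axis. Payload 12.5 kg.
Tool frame: the origin (TCP) lies midway between the tips of the shut fingers; the grasp point (between the pads) lies 19 mm behind it; z points along the fingers, x is the direction in which the jaws open and shut, and the axes are right-handed (so a half turn about z gives the same grasp; the last joint's range is limited). The gripper opens to 85 mm and grips with 20 to 120 N. Pads are 22 mm wide; open, the fingers measure 114 mm over their backs; the gripper's body (76 mm by 85 mm) begins 54 mm behind the grasp point. The pads swing forward as they close: fully open they stand 13 mm farther back than shut.
Start: joints at [1.082, 0.351, 1.652, -0, 1.139, -0.085], TCP at [0.216, 0.506, 0.231] pointing down, gripper open.
Joint ranges: [-2.75, 2.75], [-0.79, 2.1], [0.01, 2.65], [-1.57, 4.71], [0.07, 3.14], [-2.87, 2.87]. Speed limits (rad/s): [2.22, 2.22, 2.79, 3.14, 3.14, 3.14].

### API

Orientations are given as a rotation vector (axis times angle).
In Python, from station import robot gives the robot as it stands.
- The arm moves only by the tool servo_tool, never from a script. Its argument "plan" is a list of rows, each an object of numbers: "x", "y", "z": the shift along the tool's x, y, z in mm; "twist": the turn about the tool's z in degrees; "grip": the opening, from -1 (shut) to 1 (fully open). A call has 1 to 12 rows; each row shifts and turns the commanded pose from where the row before left it, along the tool's axes as they then stand; what a row does not reach is not made up. A row lasts 1/12 s, in which the tool goes at most 41.7 mm and 7.16 degrees, less where a joint would pass 70% of its speed; a pose out of reach is approached as far as the arm can. A call is refused whole if a number of a shift passes 41.7 or a number of a turn 7.16, either way. A call with a gripper value outside its range is refused whole. The fingers move at their own pace and stop on an object; the grip force is fixed at half the most. Time passes only in rows, so rows that do not move let the fingers close. It gives the time, the measured TCP pose, the force and the opening at its end, in the units of the state.
- robot.state(): the state, without advancing time (a new reading comes with each control period).
- robot.camera(name): name is "scene" or "top" or "wrist"; returns the picture (400x640x3 uint8, blue, green, red); there is no depth.
- robot.get_calibration(name): a dict with "mtx" (3x3 intrinsics, pixels), "pose" (4x4, takes a point from camera to world coordinates). Camera axes: x right, y down, z forward; pixel columns grow to the right and rows downward; lengths in m; the calibration is good to about 2 mm. A picture is of the moment at which its call begins: read the wrist's pose just before it. get_calibration takes no time and is no camera call; for the wrist camera it gives the pose at the moment of the call.
- robot.job_done(): hands the job in, once; it reports no verdict.
The state is a dict: "time": time; "joint_pos": joint angles; "qvel": joint speeds; "effort": joint torques, N m; "tool_pos": TCP position; "tool_rot": TCP orientation; "wrist_force": force on the tool from outside, world axes, zero at the start; "torque": the same for the moment, N m; "gripper_width": opening from 0.0 (shut) to 1.0 (fully open).
Only numpy, scipy, OpenCV 4.12 (cv2) and the standard library are available. Lean on these libraries where they do the work, as an engineer would, in place of code of your own. Each camera call takes 0.05 s, during which the arm holds its last target.

### The job

Finish packing this kit: stand the loose levelling foot upright in the empty half of the grey tub, stem up like the one already in the other half. Then take the cover off its sloping holder and press it squarely down onto the tub until it lies flat on the rim and both clip arms have snapped in under the rim. Leave the carton, the tape roll and the wrench where they are.

Things in the scene. Friction and masses are not known exactly. Their poses are not given: they have to be found in the camera images.
- tub: Open grey plastic tub fixed to the bench, 62 high, 136 (x) by 96 (y) over its rim. Origin: centre of its underside on the bench; x along the long side, z up. Mouth 120 by 80, inner floor 3 up. A low divider at x = 0 (3 thick, top 15 up) makes two halves: the +x half holds a fixed foot like the loose one (stem at x = 31, y = 0, top 53 up), the -x half is empty.
- tub_rim (a point): Centre of the tub's mouth, level with the rim's top, 62 above the bench; axes as the tub's. The rim is a band 12 deep (50 to 62 above the bench) standing 5 proud of the walls below it all round: the clip arms hook in under it on the two long sides (+y and -y).
- tub_empty (a point): Centre of the empty half's floor, 3 above the bench; axes as the tub's. The half is 58 (x) by 80 (y).
- foot_mid (a point): Loose levelling foot, about 90 g, standing upright: black rubber disc 40 across, 6 thick, tapering to 28 across at 11; steel nut 21 across from 11 to 19; plain round steel stem 14 across up to the top at 50. This point: on its axis half-way up, 25 above its underside; z up the stem.
- cover_mid (a point): Grey cover, about 140 g: plate 136 (x) by 96 (y) by 4, grip bar on top 50 (x) by 16 (y) by 30 high. This point: middle of the bar, 15 below its top, 19 above the plate's underside; z out of the top. It starts on the sloping holder, leaning 30 degrees. Half a turn about z is alike. Clip arms on both long sides. When home its underside lies on the rim, this point 81 above the bench.
- clip_a (a joint): Clip arm amid the cover's +y side, 28 wide, hanging 28 below the plate's underside (113 over both arms). Its nose, 13.5 below the underside, grips 3 in under the rim; the flared mouth below is 5 wider than the rim each side. Joint: 0 sprung shut, grows (rad) bent outward, about 0.2 passing the rim. Pushing down takes 8 to 14 N (both arms) to spread them, then they rub down the rim until they snap in.
- clip_b (a joint): Clip arm amid the cover's -y side, the same.
- rack: Sloping steel holder for the cover, fixed. Origin: centre of its underside on the bench; z up, low end to -x. Its top, 70 wide and 144 long, slopes up 30 degrees towards +x, its middle 75 above the bench, with a lip 6 high at the low end. The cover's clip arms hang free on both sides of it; lift the cover square off the slope.
- carton: Bystander: small cardboard carton, 60 by 90 by 50; origin centre of underside.
- tape: Bystander: roll of tape lying flat, 90 across, 45 high; origin centre of underside.
- wrench: Bystander: steel wrench 160 long lying on the bench along its x.
Not all that is in view belongs to the job. What is shaped like the part that bears foot_mid but red is not meant. What is shaped like the part that bears cover_mid but orange is not meant.

How it is judged:
By the outcome, as a careful person would: the job done as asked, in the order asked, and still so for the second after the job is handed in, with the robot touching nothing.
It also fails if it takes over 61 s, if anything falls off the work surface, if the arm or the gripper's body presses on something with over 40 N, if the wrist force passes 120 N, or if a joint passes its speed limit or range.

## Working session

There is one attempt and no reset: what is moved stays moved. The work goes in short steps, Python scripts to look and compute and a tool call to move; the robot and the scene stay as the last step left them, time stands still between calls to the robot, and variables do not carry over. Pictures are saved under pics/ and viewed, and the job is handed in when it is done.

Besides the shell and the picture viewer there is one more tool, called after ">>>" as name([rows], argument=value, ...), one row to a line, values as JSON. servo_tool: Moves the arm, as the interface text tells. Its arguments: {"type":"object","properties":{"plan":{"type":"array"}},"required":["plan"]}

```bash
ls; mkdir -p pics; python3 - <<'E'
from station import robot
import cv2,numpy as np
s=robot.state();print(s)
for n in("scene","top","wrist"):
    c=robot.get_calibration(n);print(n,np.round(c["mtx"],1).tolist(),np.round(c["pose"],4).tolist())
    cv2.imwrite(f"pics/{n}0.png",robot.camera(n))
E
```

```text
pics
{'time': 0.0, 'joint_pos': array([ 1.08239159e+00,  3.51246201e-01,  1.65241014e+00, -1.00750022e-05,
        1.13912183e+00, -8.45709350e-02]), 'qvel': array([-2.09891389e-03,  1.62638606e-04, -8.62210207e-05,  8.80361515e-05,
       -6.43925226e-04,  1.19633279e-03]), 'effort': array([-6.77250955e-04, -5.06081736e+01, -2.91408098e+01,  3.66482686e-05,
        4.38302857e-03,  2.81500962e-05]), 'tool_pos': array([0.21592918, 0.50548144, 0.23075827]), 'tool_rot': array([ 2.62133133e+00,  1.73049404e+00, -1.62804059e-03]), 'wrist_force': array([ 0.07572111,  0.68572625, -0.33476208]), 'torque': array([-0.00900152, -0.02215961, -0.05987781]), 'gripper_width': 1.001485296579428}
scene [[394.4, 0.0, 316.7], [0.0, 394.4, 197.5], [0.0, 0.0, 1.0]] [[0.5017, 0.5922, -0.6305, 1.3041], [0.8649, -0.3565, 0.3534, -0.4029], [-0.0155, -0.7226, -0.6911, 0.8962], [0.0, 0.0, 0.0, 1.0]]
top [[452.9, 0.0, 324.9], [0.0, 452.9, 201.0], [0.0, 0.0, 1.0]] [[0.003, -0.9884, 0.1521, 0.3884], [-1.0, -0.0015, 0.0096, -0.0125], [-0.0092, -0.1521, -0.9883, 1.143], [0.0, 0.0, 0.0, 1.0]]
wrist [[303.2, 0.0, 326.3], [0.0, 303.2, 198.1], [0.0, 0.0, 1.0]] [[0.3932, 0.8758, 0.2798, 0.145], [0.9194, -0.3739, -0.1218, 0.535], [-0.0021, 0.3052, -0.9523, 0.3736], [0.0, 0.0, 0.0, 1.0]]
```

View pics/scene0.png

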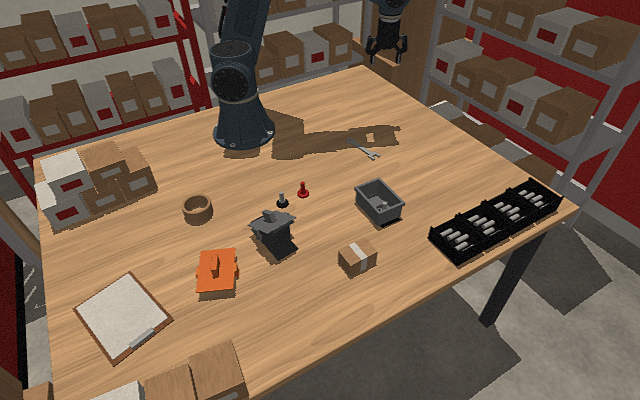

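View pics/top0.png

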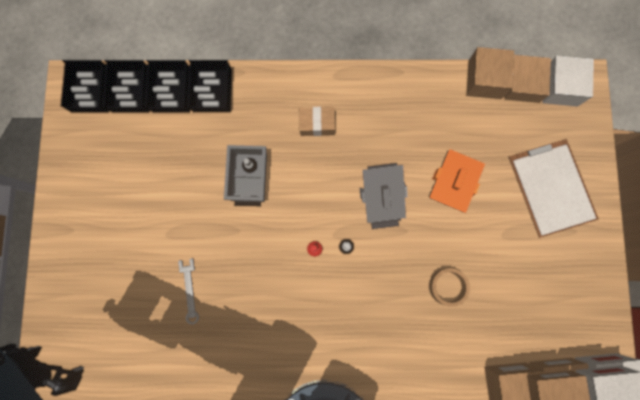

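View pics/wrist0.png

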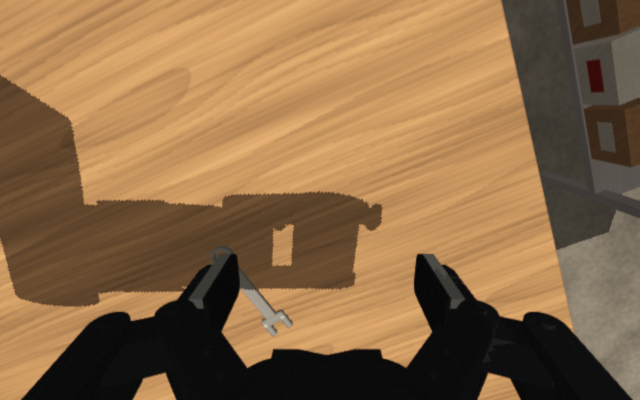

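The top view shows the foot near (346,246), with a red decoy at (315,248). The tub is at (247,175), with the fixed foot in its upper (far) half. The cover on its rack is at (384,195), and the orange decoy is at (458,181). I'll zoom in to measure.

```bash
cat > h.py <<'E'
import numpy as np,cv2
from station import robot
from scipy.spatial.transform import Rotation as R
def proj(c,P):
    T=np.array(c["pose"]);K=np.array(c["mtx"]);P=np.atleast_2d(P)
    q=(P-T[:3,3])@T[:3,:3];q=q@K.T;return q[:,:2]/q[:,2:]
def ray(c,uv,z):
    T=np.array(c["pose"]);K=np.array(c["mtx"]);d=T[:3,:3]@np.linalg.solve(K,[uv[0],uv[1],1]);o=T[:3,3]
    return o+d*(z-o[2])/d[2]
def crop(im,x,y,w,h,s):return cv2.resize(im[y:y+h,x:x+w],None,fx=s,fy=s,interpolation=cv2.INTER_CUBIC)
E
python3 - <<'E'
from h import *
t=cv2.imread("pics/top0.png");s=cv2.imread("pics/scene0.png")
cv2.imwrite("pics/t_tub.png",crop(t,210,130,80,90,6))
cv2.imwrite("pics/t_cov.png",crop(t,330,150,100,110,5))
cv2.imwrite("pics/s_all.png",crop(s,235,160,180,125,4))
c=robot.get_calibration("top")
print(ray(c,(346,246),.05),ray(c,(247,175),.06),ray(c,(384,195),.08))
E
```

```text
[ 0.44724229 -0.05285874  0.05      ] [0.61909838 0.18876643 0.06      ] [ 0.56664824 -0.14252515  0.08      ]
```

View pics/t_tub.png

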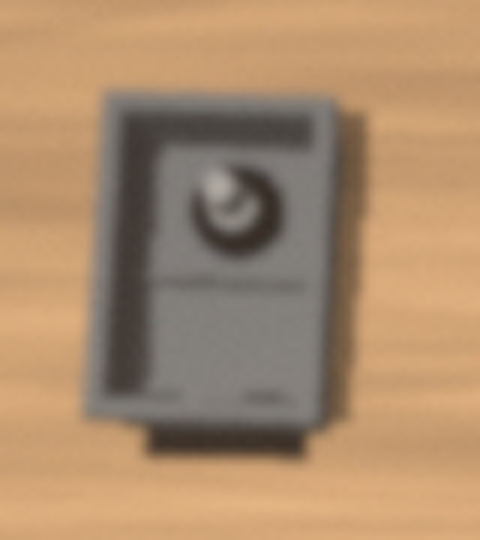

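View pics/t_cov.png

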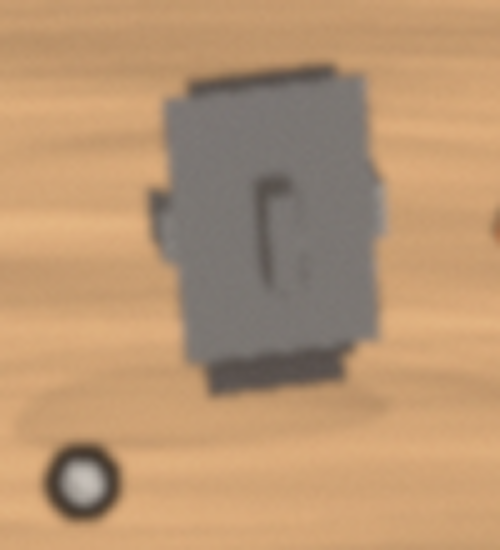

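View pics/s_all.png

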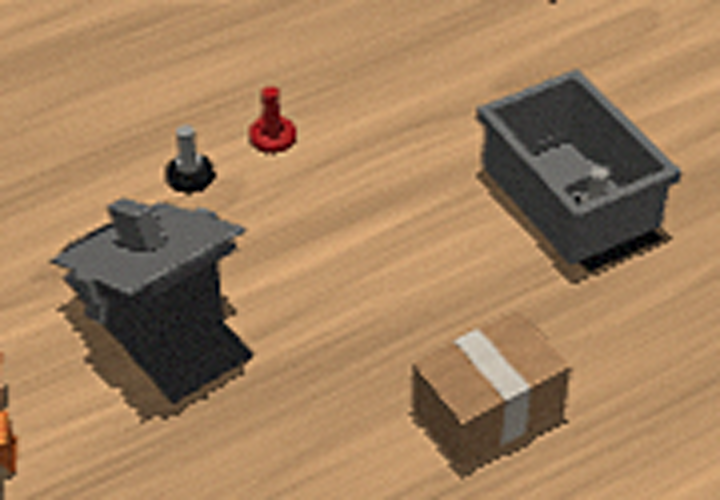

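```bash
cat > fit.py <<'E'
from h import *
from scipy.optimize import least_squares
ct=robot.get_calibration("top");cs=robot.get_calibration("scene")
# tub rim outer corners
L=np.array([[68,48,62],[68,-48,62],[-68,48,62],[-68,-48,62]])/1000
top=np.array([[105,93],[338,95],[83,418],[320,428]])/6+[210,130]
sc_pt=np.array([[680,178],[578,70],[478,112],[578,212]])/4+[235,160]
# scene: which corner? decide by projection
def pose(p):return R.from_euler('z',p[2]).as_matrix(),np.array([p[0],p[1],0])
def f(p,use=True):
    M,t=pose(p);P=L@M.T+t
    a=(proj(ct,P)-top)
    q=proj(cs,P)
    d=np.array([(q[i]-sc_pt[np.argmin(np.linalg.norm(sc_pt-q[i],axis=1))]) for i in range(4)])
    return np.r_[a.ravel(),d.ravel()]
r=least_squares(f,[.619,.189,0],loss='soft_l1');print("tub",r.x,np.degrees(r.x[2]));print(np.round(r.fun.reshape(-1,2),1).tolist())
# cover plate top corners
C=np.array([[68,48,-15],[68,-48,-15],[-68,48,-15],[-68,-48,-15]])/1000
topc=np.array([[165,100],[365,75],[188,362],[380,340]])/5+[330,150]
scc=np.array([[52,260],[133,293],[243,230]])/4+[235,160]
bar=np.array([[110,203],[152,208]])
def posec(p):return (R.from_euler('z',p[3])*R.from_euler('y',-np.radians(30))).as_matrix(),p[:3]
def g(p):
    M,t=posec(p);P=C@M.T+t
    a=proj(ct,P)-topc;q=proj(cs,P)
    d=np.array([q[np.argmin(np.linalg.norm(q-s,axis=1))]-s for s in scc])
    return np.r_[a.ravel(),d.ravel()]
r=least_squares(g,[.567,-.1425,.095,0.05],loss='soft_l1');print("cover",r.x,np.degrees(r.x[3]));print(np.round(r.fun.reshape(-1,2),1).tolist())
foot=np.array([82,482])/5+[330,150];print("foot top->",ray(ct,foot,.05),"disc?",ray(ct,foot,.006))
sf=np.array([185,130])/4+[235,160];print("scene stem",ray(cs,sf,.05))
E
python3 fit.py
```

```text
tub [ 0.6264225   0.19373991 -0.02921279] -1.6737693488862324
[[-0.4, -1.1], [-0.4, -0.4], [-0.3, -0.9], [-0.3, -1.4], [-0.7, -2.5], [-1.6, 0.2], [-1.2, -1.2], [-1.4, -1.9]]
cover [ 0.56210148 -0.14548011  0.08588117  0.13147104] 7.532736001668473
[[-0.9, -0.1], [-0.2, -0.4], [-0.7, 0.3], [-0.3, -0.4], [-1.2, 0.1], [-2.4, 0.4], [-0.4, -0.3]]
foot top-> [ 0.44628653 -0.05381592  0.05      ] disc? [ 0.44861794 -0.05547986  0.006     ]
scene stem [ 0.45449396 -0.05466576  0.05      ]
```

```bash
cat >> h.py <<'E'
def move(target,jaw=None):
    """print shift in tool axes (mm), twist deg. jaw: desired world angle of tool x (deg, mod 180)"""
    s=robot.state();M=R.from_rotvec(s["tool_rot"]).as_matrix();p=np.array(s["tool_pos"])
    d=M.T@(np.array(target)-p)*1000
    a=np.degrees(np.arctan2(M[1,0],M[0,0]));tw=0
    if jaw is not None:
        tw=-(((jaw-a)+90)%180-90)
    print("t",round(s["time"],2),"p",np.round(p*1000,1),"jaw",round(a,2),"tilt",np.round(M[:,2],3),"F",np.round(s["wrist_force"],1),"w",round(s["gripper_width"],3))
    print("shift tool",np.round(d,1),"twist",round(tw,2),"| j6",round(s["joint_pos"][5],2))
    return d,tw
E
python3 -c "
from h import *
move([.447,-.0545,.20],88.3)"
```

```text
t 0.15 p [216.  505.6 230.9] jaw 66.86 tilt [-0.    -0.001 -1.   ] F [ 0.6 -0.3 -0.9] w 1.002
shift tool [-424.2  432.5   31.2] twist -21.44 | j6 -0.08
```

>>> servo_tool([
  {"x": -22, "y": 22, "z": 2},
  {"x": -22, "y": 22, "z": 2},
  {"x": -22, "y": 22, "z": 2},
  {"x": -22, "y": 22, "z": 2},
  {"x": -22, "y": 22, "z": 2},
  {"x": -22, "y": 22, "z": 2},
  {"x": -22, "y": 22, "z": 2},
  {"x": -22, "y": 22, "z": 2},
  {"x": -22, "y": 22, "z": 2},
  {"x": -22, "y": 22, "z": 2},
  {"x": -22, "y": 22, "z": 2},
  {"x": -22, "y": 22, "z": 2},
])

```text
invalid input at $.plan[0]: expected keys x, y, z, twist, grip
```

```bash
python3 -c "
from h import *
move([.447,-.0545,.20],88.3)"
```

```text
t 0.15 p [216.  505.6 230.9] jaw 66.86 tilt [-0.    -0.001 -1.   ] F [ 0.6 -0.3 -0.9] w 1.002
shift tool [-424.2  432.5   31.2] twist -21.44 | j6 -0.08
```

>>> servo_tool([
  {"x": -22, "y": 22, "z": 2, "twist": 0, "grip": 1},
  {"x": -22, "y": 22, "z": 2, "twist": 0, "grip": 1},
  {"x": -22, "y": 22, "z": 2, "twist": 0, "grip": 1},
  {"x": -22, "y": 22, "z": 2, "twist": 0, "grip": 1},
  {"x": -22, "y": 22, "z": 2, "twist": 0, "grip": 1},
  {"x": -22, "y": 22, "z": 2, "twist": 0, "grip": 1},
  {"x": -22, "y": 22, "z": 2, "twist": 0, "grip": 1},
  {"x": -22, "y": 22, "z": 2, "twist": 0, "grip": 1},
  {"x": -22, "y": 22, "z": 2, "twist": 0, "grip": 1},
  {"x": -22, "y": 22, "z": 2, "twist": 0, "grip": 1},
  {"x": -22, "y": 22, "z": 2, "twist": 0, "grip": 1},
  {"x": -22, "y": 22, "z": 2, "twist": 0, "grip": 1},
])

```text
time: 1.15
tool_pos: [0.3553, 0.1578, 0.2072]
tool_rot: [2.622, 1.731, 0.0]
wrist_force: [0.2, 0.1, 0.8]
gripper_width: 1.0
```

```bash
python3 -c "
from h import *
move([.447,-.0545,.20],88.3)"
```

```text
t 1.15 p [355.3 157.8 207.2] jaw 66.87 tilt [ 0.  0. -1.] F [0.2 0.1 0.8] w 1.0
shift tool [-159.2  167.7    7.2] twist -21.43 | j6 -0.87
```

>>> servo_tool([
  {"x": -23, "y": 24, "z": 1, "twist": 0, "grip": 1},
  {"x": -23, "y": 24, "z": 1, "twist": 0, "grip": 1},
  {"x": -23, "y": 24, "z": 1, "twist": 0, "grip": 1},
  {"x": -23, "y": 24, "z": 1, "twist": 0, "grip": 1},
  {"x": -23, "y": 24, "z": 1, "twist": 0, "grip": 1},
  {"x": -22, "y": 24, "z": 1, "twist": 0, "grip": 1},
  {"x": -22, "y": 23.5, "z": 1, "twist": 0, "grip": 1},
  {"x": 0, "y": 0, "z": 0, "twist": -7, "grip": 1},
  {"x": 0, "y": 0, "z": 0, "twist": -7, "grip": 1},
  {"x": 0, "y": 0, "z": 0, "twist": -7, "grip": 1},
  {"x": 0, "y": 0, "z": 0, "twist": -0.4, "grip": 1},
  {"x": 0, "y": 0, "z": 0, "twist": 0, "grip": 1},
])

```text
time: 2.15
tool_pos: [0.4466, -0.0527, 0.2002]
tool_rot: [-2.258, -2.184, 0.0]
wrist_force: [-0.8, -0.1, 0.3]
gripper_width: 1.001
```

```bash
python3 -c "
from h import *
move([.447,-.0545,.20],88.3)
c=robot.get_calibration('wrist');print(np.array(c['pose']).tolist())
im=robot.camera('wrist');cv2.imwrite('pics/w1.png',im)
for z in (.05,):
  print(proj(c,[.447,-.0545,z]),proj(c,[.4485,-.0550,0.003]))
"
```

```text
t 2.15 p [446.6 -52.7 200.2] jaw 88.08 tilt [-0.  0. -1.] F [-0.8 -0.1  0.3] w 1.001
shift tool [-1.7  0.5  0.2] twist -0.22 | j6 -1.76
[[0.033794352380832914, 0.9519452682457663, 0.3043980092110528, 0.36941258406503497], [0.9994279174371711, -0.03178219553083031, -0.011564164234193132, -0.051400475855848525], [-0.0013340143760159394, 0.30461467185894403, -0.9524747356722427, 0.3429840345925019], [0.0, 0.0, 0.0, 1.0]]
[[326.23263289 182.77058941]] [[325.90702902 173.54327507]]
```

View pics/w1.png

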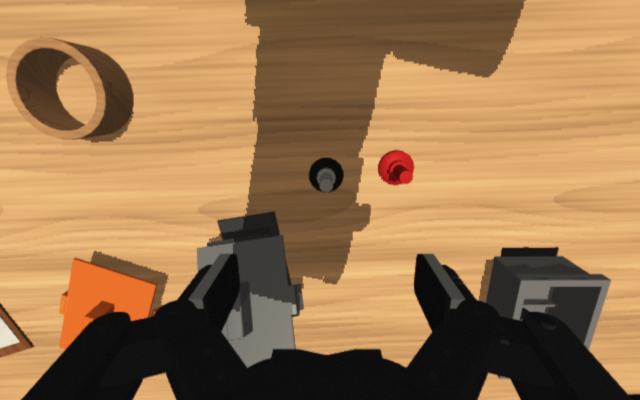

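```bash
python3 -c "
from h import *
im=cv2.imread('pics/w1.png')
cv2.imwrite('pics/w1c.png',crop(im,300,145,60,60,10))
"
```

```text
(no output)
```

View pics/w1c.png

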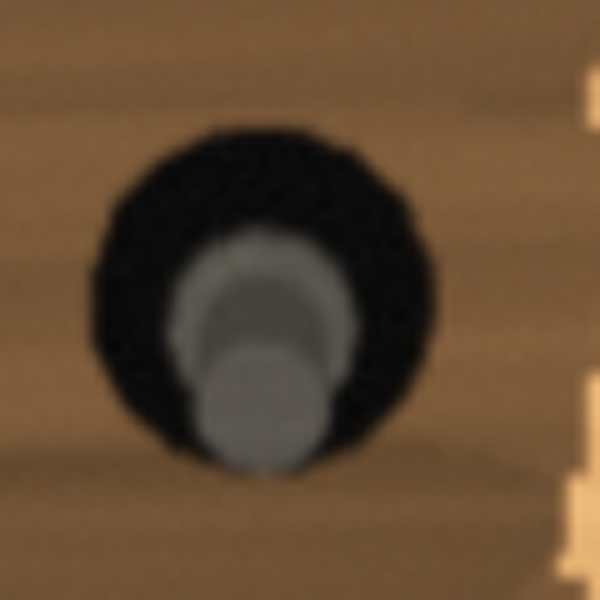

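```bash
python3 -c "
from h import *
c=robot.get_calibration('wrist')
print(ray(c,(325.8,185.2),.05),ray(c,(326,174.3),.004))
move([.449,-.0547,.0215],88.3)
"
```

```text
[ 0.44954939 -0.0549625   0.05      ] [ 0.4492135  -0.05485878  0.004     ]
t 2.2 p [446.6 -52.7 200.2] jaw 88.04 tilt [-0.  0. -1.] F [-0.4 -0.3 -1. ] w 0.995
shift tool [ -2.    2.5 178.7] twist -0.26 | j6 -1.76
```

>>> servo_tool([
  {"x": -2.2, "y": 2.6, "z": 20, "twist": -0.2, "grip": 0.1},
  {"x": 0, "y": 0, "z": 30, "twist": 0, "grip": 0.1},
  {"x": 0, "y": 0, "z": 30, "twist": 0, "grip": 0.1},
  {"x": 0, "y": 0, "z": 30, "twist": 0, "grip": 0.1},
  {"x": 0, "y": 0, "z": 26, "twist": 0, "grip": 0.1},
  {"x": 0, "y": 0, "z": 20, "twist": 0, "grip": 0.1},
  {"x": 0, "y": 0, "z": 14, "twist": 0, "grip": 0.1},
  {"x": 0, "y": 0, "z": 8, "twist": 0, "grip": 0.1},
  {"x": 0, "y": 0, "z": 0, "twist": 0, "grip": 0.1},
  {"x": 0, "y": 0, "z": 0, "twist": 0, "grip": 0.1},
])

```text
time: 3.03
tool_pos: [0.4494, -0.055, 0.0226]
tool_rot: [2.252, 2.19, 0.0]
wrist_force: [-0.6, -0.1, -0.2]
gripper_width: 0.548
```

```bash
python3 -c "
from h import *
move([.4492,-.0549,.022],88.3)
im=robot.camera('wrist');cv2.imwrite('pics/w2.png',im[120:400,160:480])
"
```

```text
t 3.03 p [449.4 -55.   22.6] jaw 88.39 tilt [ 0. -0. -1.] F [-0.6 -0.1 -0.2] w 0.548
shift tool [ 0.1 -0.2  0.6] twist 0.09 | j6 -1.77
```

View pics/w2.png

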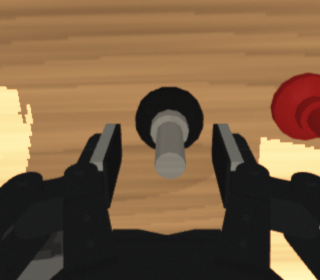

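The foot's stem stands midway between the pads, at about (170,165) in the crop. I'll close, then lift.

>>> servo_tool([
  {"x": 0, "y": 0, "z": 0, "twist": 0, "grip": -1},
  {"x": 0, "y": 0, "z": 0, "twist": 0, "grip": -1},
  {"x": 0, "y": 0, "z": 0, "twist": 0, "grip": -1},
  {"x": 0, "y": 0, "z": 0, "twist": 0, "grip": -1},
  {"x": 0, "y": 0, "z": 0, "twist": 0, "grip": -1},
  {"x": 0, "y": 0, "z": 0, "twist": 0, "grip": -1},
  {"x": 0, "y": 0, "z": -10, "twist": 0, "grip": -1},
  {"x": 0, "y": 0, "z": -30, "twist": 0, "grip": -1},
  {"x": 0, "y": 0, "z": -40, "twist": 0, "grip": -1},
  {"x": 0, "y": 0, "z": -40, "twist": 0, "grip": -1},
  {"x": 0, "y": 0, "z": -20, "twist": 0, "grip": -1},
  {"x": 0, "y": 0, "z": 0, "twist": 0, "grip": -1},
])

```text
time: 4.08
tool_pos: [0.4512, -0.0555, 0.1673]
tool_rot: [2.246, 2.187, 0.007]
wrist_force: [0.8, -0.0, -0.2]
gripper_width: 0.143
```

```bash
python3 -c "
from h import *
t=np.array([.6264,.1937]);a=-.0292;e=t+np.array([np.cos(a),np.sin(a)])*-.0305
print(e)
move([e[0],e[1],.162],88.3)
im=robot.camera('wrist');cv2.imwrite('pics/w3.png',im)
"
```

```text
[0.595913   0.19459047]
t 4.08 p [451.2 -55.5 167.3] jaw 88.46 tilt [ 0.008 -0.002 -1.   ] F [ 0.8 -0.  -0.2] w 0.143
shift tool [253.8 137.9   6. ] twist 0.16 | j6 -1.77
```

View pics/w3.png

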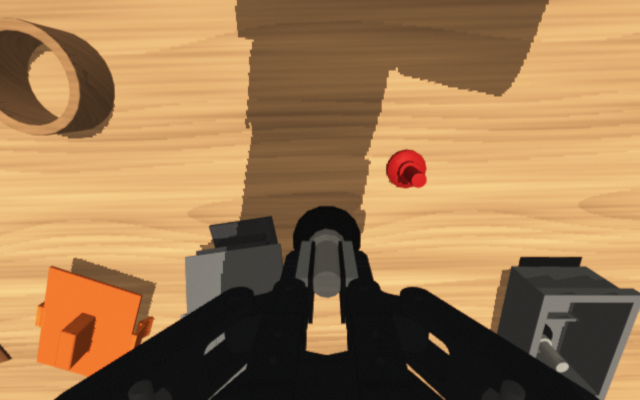

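>>> servo_tool([
  {"x": 24, "y": 20, "z": -10, "twist": 0, "grip": -1},
  {"x": 24, "y": 20, "z": -10, "twist": 0, "grip": -1},
  {"x": 24, "y": 20, "z": -10, "twist": 0, "grip": -1},
  {"x": 24, "y": 24, "z": -8, "twist": 0, "grip": -1},
  {"x": 24, "y": 24, "z": -8, "twist": 0, "grip": -1},
  {"x": 24, "y": 24, "z": -8, "twist": 0, "grip": -1},
  {"x": 24, "y": 24, "z": -8, "twist": 0, "grip": -1},
  {"x": 24, "y": 24, "z": -7, "twist": 0, "grip": -1},
  {"x": 24, "y": 24, "z": -7, "twist": 0, "grip": -1},
  {"x": 24, "y": 24, "z": -7, "twist": 0, "grip": -1},
  {"x": 22, "y": 24, "z": 0, "twist": 0, "grip": -1},
  {"x": 0, "y": 10, "z": 0, "twist": 0, "grip": -1},
])

```text
time: 5.13
tool_pos: [0.7191, 0.2036, 0.2428]
tool_rot: [-2.247, -2.193, 0.002]
wrist_force: [-1.1, 0.3, -1.2]
gripper_width: 0.142
```

```bash
python3 -c "
from h import *
move([.5959,.1946,.162],88.3)
im=robot.camera('wrist');cv2.imwrite('pics/w4.png',im)
"
```

```text
t 5.13 p [719.1 203.6 242.8] jaw 88.62 tilt [-0.002  0.    -1.   ] F [-1.1  0.3 -1.2] w 0.142
shift tool [ -12.  -122.8   81. ] twist 0.32 | j6 -1.33
```

View pics/w4.png

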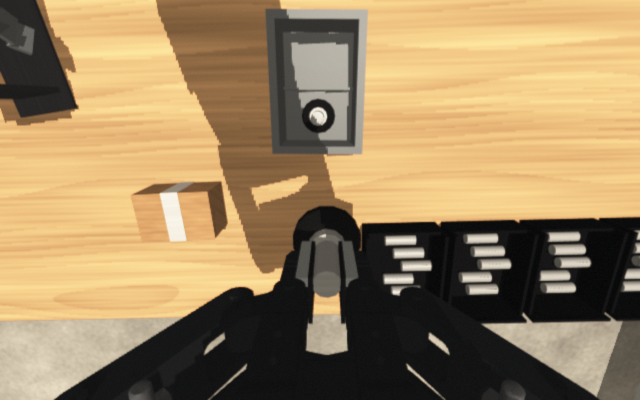

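```bash
python3 -c "
from h import *
im=cv2.imread('pics/w4.png')
cv2.imwrite('pics/w4c.png',crop(im,255,0,125,165,3.6))
"
```

```text
(no output)
```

View pics/w4c.png

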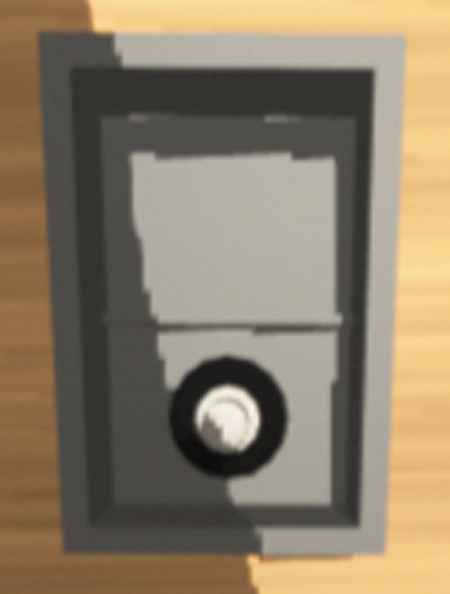

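```bash
cat > fit2.py <<'E'
from h import *
from scipy.optimize import least_squares
c=robot.get_calibration("wrist")
L=np.array([[-68,-48,62],[-68,48,62],[68,48,62],[68,-48,62],[-60,-40,62],[-60,40,62],[60,40,62],[60,-40,62],[31,0,53]])/1000
uv=np.array([[39,34],[405,35],[387,553],[64,553],[71,69],[375,69],[358,526],[90,525],[226,418]])/3.6+[254.5,-.5]
def f(p):
    return (proj(c,L@R.from_euler('z',p[2]).as_matrix().T+[p[0],p[1],0])-uv).ravel()
r=least_squares(f,[.6264,.1937,-.029],loss='soft_l1',f_scale=.5);p=r.x;print(p,np.degrees(p[2]));print(np.round(r.fun.reshape(-1,2),1).tolist())
e=p[:2]-.0305*np.array([np.cos(p[2]),np.sin(p[2])]);print(e)
move([e[0],e[1],.14],90+np.degrees(p[2]))
E
python3 fit2.py
```

```text
[ 0.62735485  0.19244399 -0.02924121] -1.6753976758423463
[[-0.5, -0.8], [0.8, -0.7], [0.0, 0.8], [-0.1, 0.5], [-0.4, -0.8], [0.2, -0.4], [0.8, 0.8], [-0.2, 0.8], [-0.1, 2.0]]
[0.59686789 0.19333572]
t 5.18 p [719.6 201.5 242.1] jaw 88.56 tilt [-0.003 -0.    -1.   ] F [ 2.2  0.1 -1.1] w 0.141
shift tool [ -11.2 -122.2  102.5] twist 0.23 | j6 -1.33
```

>>> servo_tool([
  {"x": -2, "y": -20, "z": 12, "twist": 0, "grip": -1},
  {"x": -2, "y": -20, "z": 12, "twist": 0, "grip": -1},
  {"x": -2, "y": -20, "z": 12, "twist": 0, "grip": -1},
  {"x": -2, "y": -20, "z": 12, "twist": 0, "grip": -1},
  {"x": -2, "y": -20, "z": 12, "twist": 0, "grip": -1},
  {"x": -1.2, "y": -22.2, "z": 12, "twist": 0.2, "grip": -1},
  {"x": 0, "y": 0, "z": 10, "twist": 0, "grip": -1},
  {"x": 0, "y": 0, "z": 10, "twist": 0, "grip": -1},
  {"x": 0, "y": 0, "z": 10, "twist": 0, "grip": -1},
  {"x": 0, "y": 0, "z": 0, "twist": 0, "grip": -1},
  {"x": 0, "y": 0, "z": 0, "twist": 0, "grip": -1},
])

```text
time: 6.1
tool_pos: [0.5959, 0.1917, 0.1425]
tool_rot: [-2.255, -2.187, 0.001]
wrist_force: [-0.0, -0.0, -0.8]
gripper_width: 0.143
```

```bash
python3 -c "
from h import *
move([.5969,.1933,.026],88.32)
im=robot.camera('wrist');cv2.imwrite('pics/w5.png',im)
im=robot.camera('scene');cv2.imwrite('pics/s5.png',crop(im,310,120,130,120,4))
"
```

```text
t 6.1 p [595.9 191.7 142.5] jaw 88.25 tilt [-0.001 -0.    -1.   ] F [-0.  -0.  -0.8] w 0.143
shift tool [  1.6   1.1 116.5] twist -0.07 | j6 -1.3
```

View pics/w5.png

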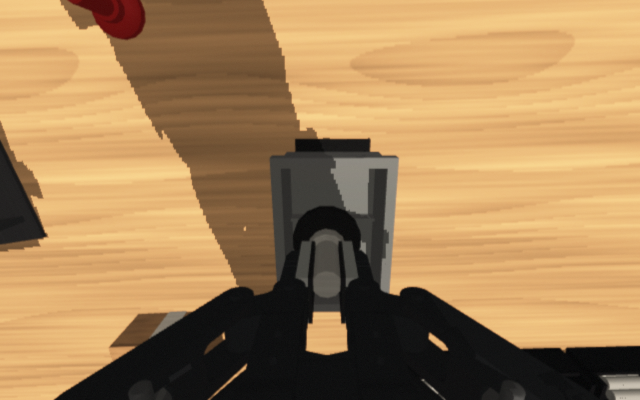

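View pics/s5.png

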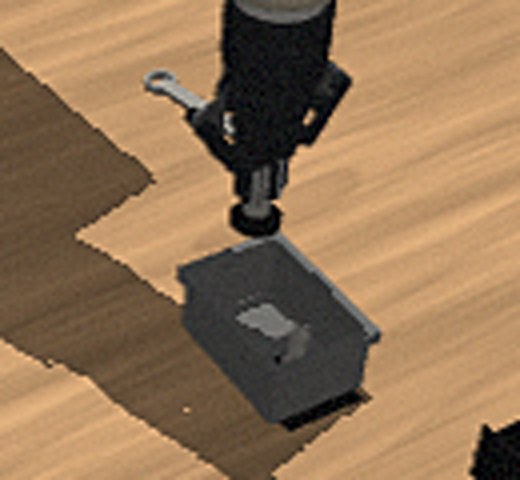

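```bash
python3 -c "
from h import *
c=robot.get_calibration('wrist')
L=np.array([[-68,-48,62],[-68,48,62],[-60,-40,62],[-60,40,62]])/1000
print(proj(c,L@R.from_euler('z',-.0292).as_matrix().T+[.6273,.1925,0]))
cv2.imwrite('pics/w5c.png',crop(cv2.imread('pics/w5.png'),255,130,160,100,5))
"
```

```text
[[265.93170939 157.68941399]
 [394.824155   157.50904318]
 [277.21441225 168.22189529]
 [383.475018   168.07936308]]
```

View pics/w5c.png

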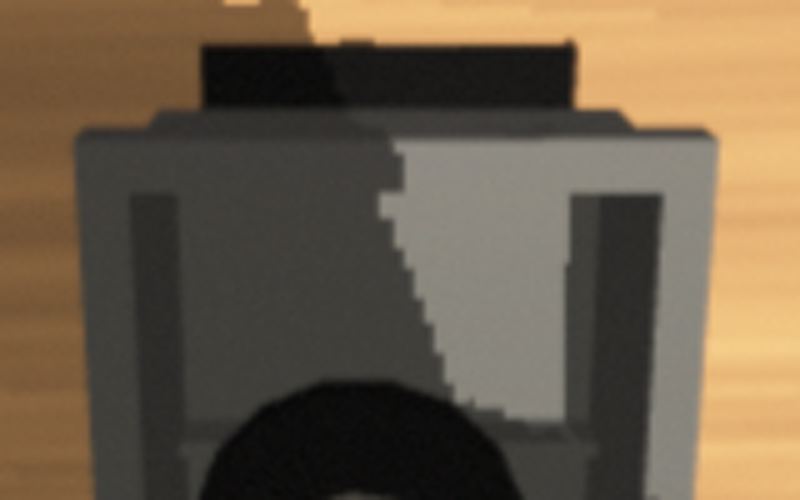

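>>> servo_tool([
  {"x": 4, "y": 0.5, "z": 8, "twist": 0, "grip": -1},
  {"x": 0, "y": 0, "z": 18, "twist": 0, "grip": -1},
  {"x": 0, "y": 0, "z": 20, "twist": 0, "grip": -1},
  {"x": 0, "y": 0, "z": 20, "twist": 0, "grip": -1},
  {"x": 0, "y": 0, "z": 18, "twist": 0, "grip": -1},
  {"x": 0, "y": 0, "z": 12, "twist": 0, "grip": -1},
  {"x": 0, "y": 0, "z": 8, "twist": 0, "grip": -1},
  {"x": 0, "y": 0, "z": 5, "twist": 0, "grip": -1},
  {"x": 0, "y": 0, "z": 3, "twist": 0, "grip": -1},
  {"x": 0, "y": 0, "z": 2, "twist": 0, "grip": -1},
  {"x": 0, "y": 0, "z": 0, "twist": 0, "grip": -1},
])

```text
time: 7.12
tool_pos: [0.5966, 0.196, 0.0296]
tool_rot: [2.255, 2.187, 0.001]
wrist_force: [-0.6, -0.7, -0.8]
gripper_width: 0.142
```

```bash
python3 -c "
from h import *
move([.5969,.1933,.026],88.32)
"
```

```text
t 7.12 p [596.6 196.   29.6] jaw 88.26 tilt [ 0.001  0.    -1.   ] F [-0.6 -0.7 -0.8] w 0.142
shift tool [-2.7  0.4  3.6] twist -0.06 | j6 -1.3
```

>>> servo_tool([
  {"x": 0, "y": 0, "z": 1.5, "twist": 0, "grip": -1},
  {"x": 0, "y": 0, "z": 1.5, "twist": 0, "grip": -1},
  {"x": 0, "y": 0, "z": 0, "twist": 0, "grip": -1},
  {"x": 0, "y": 0, "z": 0, "twist": 0, "grip": -1},
])

```text
time: 7.45
tool_pos: [0.5963, 0.1959, 0.0264]
tool_rot: [2.255, 2.187, 0.0]
wrist_force: [-0.8, 0.5, -0.0]
gripper_width: 0.145
```

```bash
python3 -c "
from h import *
move([.5969,.1933,.026],88.32)
"
```

```text
t 7.45 p [596.3 195.9  26.4] jaw 88.26 tilt [ 0.  0. -1.] F [-0.8  0.5 -0. ] w 0.145
shift tool [-2.6  0.6  0.4] twist -0.06 | j6 -1.3
```

Open partly (the tub leaves little room) and rise.

>>> servo_tool([
  {"x": 0, "y": 0, "z": 1, "twist": 0, "grip": -1},
  {"x": 0, "y": 0, "z": 0, "twist": 0, "grip": -1},
  {"x": 0, "y": 0, "z": 0, "twist": 0, "grip": -0.3},
  {"x": 0, "y": 0, "z": 0, "twist": 0, "grip": -0.3},
  {"x": 0, "y": 0, "z": 0, "twist": 0, "grip": -0.3},
  {"x": 0, "y": 0, "z": -6, "twist": 0, "grip": -0.3},
  {"x": 0, "y": 0, "z": -15, "twist": 0, "grip": -0.3},
  {"x": 0, "y": 0, "z": -30, "twist": 0, "grip": -0.3},
  {"x": 0, "y": 0, "z": -40, "twist": 0, "grip": -0.3},
  {"x": 0, "y": 10, "z": -40, "twist": 0, "grip": -0.3},
  {"x": 0, "y": 20, "z": -30, "twist": 0, "grip": 1},
  {"x": 0, "y": 30, "z": -20, "twist": 0, "grip": 1},
])

```text
time: 8.45
tool_pos: [0.6567, 0.1946, 0.2115]
tool_rot: [2.252, 2.187, 0.006]
wrist_force: [-0.7, 0.7, 0.3]
gripper_width: 0.62
```

>>> servo_tool([
  {"x": 0, "y": 30, "z": 0, "twist": 0, "grip": 1},
  {"x": 0, "y": 28, "z": 0, "twist": 0, "grip": 1},
  {"x": 0, "y": 15, "z": 0, "twist": 0, "grip": 1},
  {"x": 0, "y": 0, "z": 0, "twist": 0, "grip": 1},
  {"x": 0, "y": 0, "z": 0, "twist": 0, "grip": 1},
  {"x": 0, "y": 0, "z": 0, "twist": 0, "grip": 1},
])

```text
time: 8.95
tool_pos: [0.7286, 0.192, 0.2063]
tool_rot: [-2.254, -2.187, 0.001]
wrist_force: [-1.5, 1.4, -0.4]
gripper_width: 1.001
```

```bash
python3 -c "
from h import *
c=robot.get_calibration('wrist');np.savez('c6.npz',mtx=c['mtx'],pose=c['pose'])
im=robot.camera('wrist');cv2.imwrite('pics/w6.png',im)
move([.5969,.1933,.026],88.32)
cv2.imwrite('pics/w6c.png',crop(im,210,0,210,200,3.6))
"
```

```text
t 9.0 p [728.5 192.1 206.6] jaw 88.28 tilt [-0. -0. -1.] F [-0.2 -0.6  0.2] w 0.996
shift tool [  -2.7 -131.6  180.6] twist -0.04 | j6 -1.34
```

View pics/w6c.png

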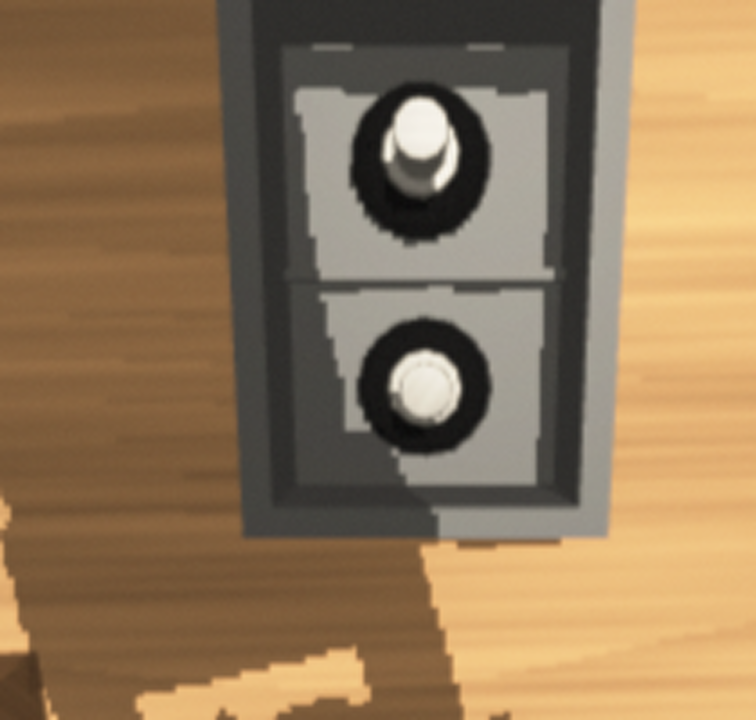

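```bash
cat > fit3.py <<'E'
from h import *
from scipy.optimize import least_squares
c=dict(np.load('c6.npz'))
L=np.array([[68,48,62],[68,-48,62],[60,40,62],[60,-40,62],[31,0,53]])/1000
tr=lambda uv:np.array(uv)/3.6+[209.5,-.5]
uv=tr([[608,538],[244,538],[580,505],[272,507],[427,388]])
ln=tr([[636,0],[217,0],[601,0],[252,0]]);Lf=np.array([[-68,48,62],[-68,-48,62],[-60,40,62],[-60,-40,62]])/1000
def f(p):
    T=lambda L:proj(c,L@R.from_euler('z',p[2]).as_matrix().T+[p[0],p[1],0])
    a=T(L);b=T(Lf);r=list((a-uv).ravel())
    for i in range(4):
        n=b[i]-a[i];n=np.array([-n[1],n[0]])/np.linalg.norm(n);r.append((ln[i]-a[i])@n)
    return r
r=least_squares(f,[.6264,.1937,-.029],loss='soft_l1',f_scale=.5);p=r.x;print(p,np.degrees(p[2]));print(np.round(r.fun,1))
E
python3 fit3.py
```

```text
[ 0.62626136  0.1948349  -0.02924086] -1.6753777816446949
[ 0.3 -0.3 -0.2 -0.2 -0.   0.3  0.2 -0.1 -0.2  0.4 -0.2  0.2 -0.2  0.2]
```

>>> servo_tool([
  {"x": -20, "y": -4, "z": -10, "twist": 0, "grip": 1},
  {"x": -33, "y": -4, "z": -10, "twist": 0, "grip": 1},
  {"x": -33, "y": -4, "z": -10, "twist": 0, "grip": 1},
  {"x": -33, "y": -4, "z": -10, "twist": 0, "grip": 1},
  {"x": -33, "y": -4, "z": -10, "twist": 0, "grip": 1},
  {"x": -33, "y": -4, "z": -5, "twist": 0, "grip": 1},
  {"x": -33, "y": -4, "z": 0, "twist": 0, "grip": 1},
  {"x": -33, "y": -4, "z": 0, "twist": 0, "grip": 1},
  {"x": -33, "y": -4, "z": 0, "twist": 0, "grip": 1},
  {"x": -30, "y": -4, "z": 0, "twist": 0, "grip": 1},
  {"x": -20, "y": -4, "z": 0, "twist": 0, "grip": 1},
  {"x": 0, "y": 0, "z": 0, "twist": 0, "grip": 1},
])

```text
time: 10.0
tool_pos: [0.6737, -0.1441, 0.2619]
tool_rot: [2.258, 2.183, -0.001]
wrist_force: [-0.2, 0.5, -0.5]
gripper_width: 1.0
```

>>> servo_tool([
  {"x": 0, "y": 0, "z": 0, "twist": 0, "grip": 1},
  {"x": 0, "y": 0, "z": 0, "twist": 0, "grip": 1},
])

```text
time: 10.17
tool_pos: [0.6749, -0.1397, 0.2617]
tool_rot: [2.254, 2.188, 0.001]
wrist_force: [-1.3, 0.5, -0.1]
gripper_width: 1.001
```

```bash
python3 -c "
from h import *
c=robot.get_calibration('wrist');np.savez('c7.npz',mtx=c['mtx'],pose=c['pose'])
im=robot.camera('wrist');cv2.imwrite('pics/w7.png',im)
move([.562,-.145,.20],97.5)
"
```

```text
t 10.22 p [ 675.1 -139.4  261.6] jaw 88.33 tilt [ 0.  0. -1.] F [-0.8  0.1  0.1] w 1.0
shift tool [  -8.9 -112.9   61.6] twist -9.17 | j6 -1.81
```

View pics/w7.png

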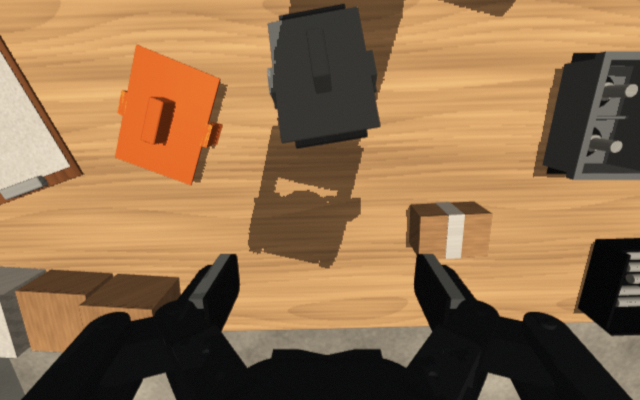

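```bash
python3 -c "
from h import *
im=cv2.imread('pics/w7.png')
im=crop(im,255,0,140,150,4);im=np.clip(im.astype(float)*1.8,0,255).astype(np.uint8)
cv2.imwrite('pics/w7c.png',im)
"
```

```text
(no output)
```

View pics/w7c.png

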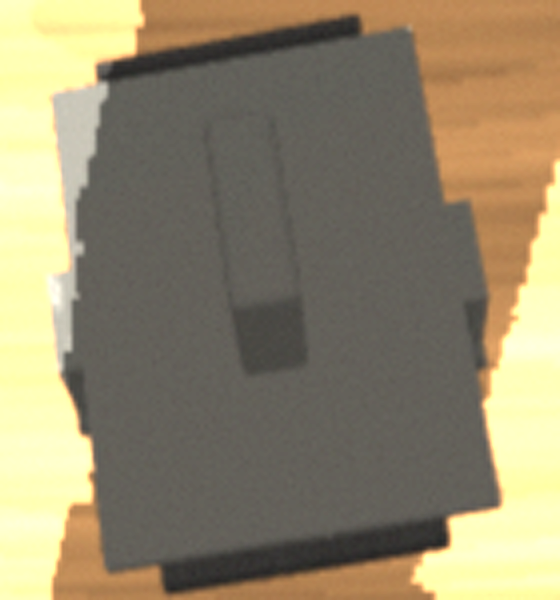

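```bash
cat > fit4.py <<'E'
from h import *
from scipy.optimize import least_squares
c=dict(np.load('c7.npz'))
L=np.array([[-68,-48,-15],[-68,48,-15],[68,-48,-15],[68,48,-15],[-25,-8,15],[-25,8,15],[25,8,15],[25,-8,15],[25,-8,-15],[25,8,-15]])/1000
uv=np.array([[53,95],[411,29],[105,571],[499,503],[207,118],[271,115],[298,297],[232,305],[245,374],[304,365]])/4+[254.5,-.5]
for free in (0,1):
    def f(p):
        M=(R.from_euler('z',p[3])*R.from_euler('y',-p[4] if free else -np.radians(30))).as_matrix()
        return (proj(c,L@M.T+p[:3])-uv).ravel()
    r=least_squares(f,[.562,-.145,.09,.13,.52],loss='soft_l1',f_scale=.5);p=r.x;print(np.round(p,4),np.degrees(p[3:]));print(np.round(r.fun,1))
E
python3 fit4.py
```

```text
[ 0.5613 -0.1451  0.0858  0.1253  0.52  ] [ 7.18093924 29.79380535]
[ 0.1 -0.5 -0.2  0.1  0.  -1.5 -0.1 -0.2 -0.8  0.4  0.1 -1.9  0.6 -0.3
 -0.5  0.7  0.   1.5  1.1  1.1]
[ 0.5613 -0.1451  0.086   0.1255  0.526 ] [ 7.1884109  30.13682565]
[ 0.1 -0.4 -0.2  0.2 -0.1 -1.5 -0.  -0.2 -0.8  0.3  0.1 -1.9  0.6 -0.3
 -0.5  0.6  0.   1.5  1.2  1.1]
```

>>> servo_tool([
  {"x": 0, "y": 0, "z": 0, "twist": -4.5, "grip": 0.2},
  {"x": 0, "y": 0, "z": 0, "twist": -4.4, "grip": 0.2},
  {"x": 0, "y": 0, "z": 0, "twist": 0, "grip": 0.2},
  {"x": 0, "y": 0, "z": 0, "twist": 0, "grip": 0.2},
])

```text
time: 10.55
tool_pos: [0.6753, -0.1396, 0.2614]
tool_rot: [2.08, 2.355, 0.0]
wrist_force: [-0.5, -0.3, -0.0]
gripper_width: 0.599
```

```bash
python3 -c "
from h import *
move([.5569,-.1457,.15],97.2)
"
```

```text
t 10.55 p [ 675.3 -139.6  261.4] jaw 97.1 tilt [ 0.  0. -1.] F [-0.5 -0.3 -0. ] w 0.599
shift tool [   8.6 -118.2  111.4] twist -0.1 | j6 -1.97
```

>>> servo_tool([
  {"x": 1, "y": -14, "z": 10, "twist": -0.1, "grip": 0.2},
  {"x": 1.2, "y": -16, "z": 16, "twist": 0, "grip": 0.2},
  {"x": 1.2, "y": -18, "z": 17, "twist": 0, "grip": 0.2},
  {"x": 1.2, "y": -18, "z": 17, "twist": 0, "grip": 0.2},
  {"x": 1.2, "y": -18, "z": 17, "twist": 0, "grip": 0.2},
  {"x": 1.2, "y": -18, "z": 17, "twist": 0, "grip": 0.2},
  {"x": 1.6, "y": -16.2, "z": 17, "twist": 0, "grip": 0.2},
  {"x": 0, "y": 0, "z": 0, "twist": 0, "grip": 0.2},
  {"x": 0, "y": 0, "z": 0, "twist": 0, "grip": 0.2},
  {"x": 0, "y": 0, "z": 0, "twist": 0, "grip": 0.2},
])

```text
time: 11.38
tool_pos: [0.5581, -0.147, 0.1514]
tool_rot: [2.076, 2.355, 0.001]
wrist_force: [0.4, -0.7, 0.3]
gripper_width: 0.597
```

```bash
python3 -c "
from h import *
c=robot.get_calibration('wrist')
im=robot.camera('wrist')
move([.5569,-.1457,.076],97.2)
L=np.array([[-68,-48,-15],[-68,48,-15],[-25,-8,15],[-25,8,15],[25,8,15],[25,-8,15]])/1000
M=(R.from_euler('z',.1254)*R.from_euler('y',-np.radians(30))).as_matrix()
for q in proj(c,L@M.T+[.5613,-.1451,.087]): cv2.circle(im,tuple(int(round(v)) for v in q),2,(0,255,0),-1)
cv2.imwrite('pics/w8.png',im)
"
```

```text
t 11.43 p [ 558.2 -147.1  151.5] jaw 97.24 tilt [ 0.002 -0.001 -1.   ] F [0.1 0.4 0.1] w 0.597
shift tool [ 1.6 -1.3 75.5] twist 0.04 | j6 -2.04
```

View pics/w8.png

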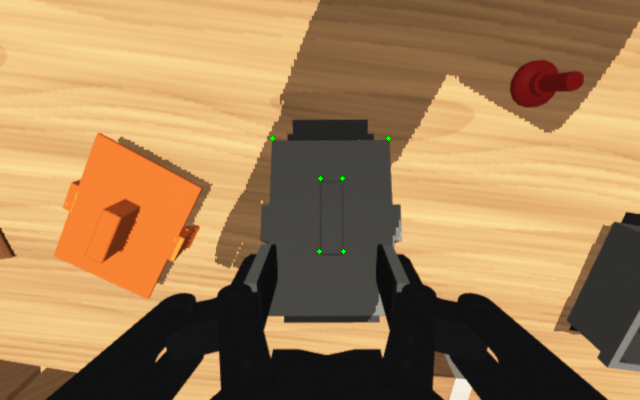

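>>> servo_tool([
  {"x": 1.7, "y": -0.4, "z": 10, "twist": 0, "grip": 0.0},
  {"x": 0, "y": 0, "z": 14, "twist": 0, "grip": 0.0},
  {"x": 0, "y": 0, "z": 16, "twist": 0, "grip": 0.0},
  {"x": 0, "y": 0, "z": 14, "twist": 0, "grip": 0.0},
  {"x": 0, "y": 0, "z": 10, "twist": 0, "grip": 0.0},
  {"x": 0, "y": 0, "z": 7, "twist": 0, "grip": 0.0},
  {"x": 0, "y": 0, "z": 4, "twist": 0, "grip": 0.0},
  {"x": 0, "y": 0, "z": 0, "twist": 0, "grip": 0.0},
  {"x": 0, "y": 0, "z": 0, "twist": 0, "grip": 0.0},
])

```text
time: 12.18
tool_pos: [0.5565, -0.1455, 0.0756]
tool_rot: [2.076, 2.357, 0.0]
wrist_force: [0.9, 0.9, 0.1]
gripper_width: 0.501
```

```bash
python3 -c "
from h import *
im=robot.camera('wrist')
move([.558,-.1453,.076],97.2)
cv2.imwrite('pics/w9.png',im[100:400,160:480])
im=robot.camera('scene');cv2.imwrite('pics/s9.png',crop(im,220,170,110,110,5))
"
```

```text
t 12.23 p [ 556.6 -145.5   75.9] jaw 97.26 tilt [ 0.001 -0.    -1.   ] F [ 0.4  0.6 -0.4] w 0.5
shift tool [ 0.   1.4 -0.1] twist 0.06 | j6 -2.03
```

View pics/w9.png

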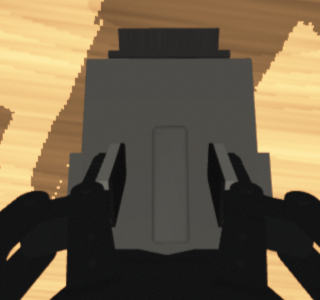

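View pics/s9.png

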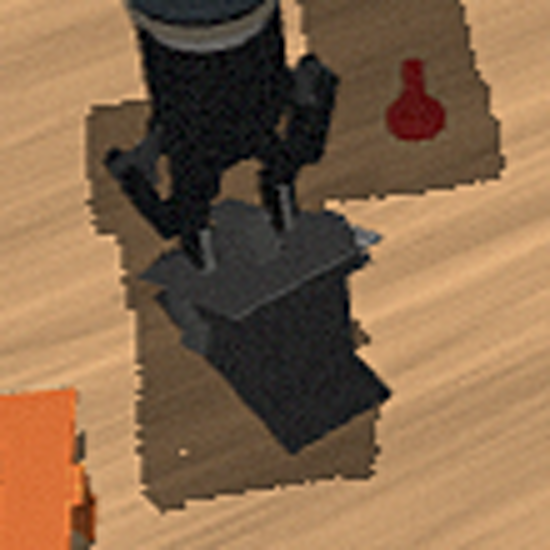

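>>> servo_tool([
  {"x": 0, "y": 0.5, "z": 0, "twist": 0, "grip": -0.4},
  {"x": 0, "y": 0.5, "z": 0, "twist": 0, "grip": -0.4},
  {"x": 0, "y": 0, "z": 0, "twist": 0, "grip": -0.4},
  {"x": 0, "y": 0, "z": 0, "twist": 0, "grip": -1},
  {"x": 0, "y": 0, "z": 0, "twist": 0, "grip": -1},
  {"x": 0, "y": 0, "z": 0, "twist": 0, "grip": -1},
  {"x": 0, "y": 0, "z": 0, "twist": 0, "grip": -1},
  {"x": 0, "y": 0, "z": 0, "twist": 0, "grip": -1},
])

```text
time: 12.95
tool_pos: [0.5573, -0.1451, 0.0761]
tool_rot: [2.076, 2.357, 0.001]
wrist_force: [-3.7, 2.5, 9.7]
gripper_width: 0.179
```

```bash
python3 -c "
from h import *
move([.558,-.1453,.076],97.2)
print(robot.state()['torque'])
"
```

```text
t 12.95 p [ 557.3 -145.1   76.1] jaw 97.26 tilt [ 0.  0. -1.] F [-3.7  2.5  9.7] w 0.179
shift tool [-0.2  0.6  0.1] twist 0.06 | j6 -2.03
[0.38111511 0.6280371  0.04333558]
```

>>> servo_tool([
  {"x": 0, "y": -2, "z": -4, "twist": 0, "grip": -1},
  {"x": 0, "y": -5, "z": -8.5, "twist": 0, "grip": -1},
  {"x": 0, "y": -6, "z": -10, "twist": 0, "grip": -1},
  {"x": 0, "y": 8, "z": -8, "twist": 0, "grip": -1},
  {"x": 0, "y": 16, "z": -9, "twist": 0, "grip": -1},
  {"x": 0, "y": 18, "z": -9, "twist": 0, "grip": -1},
  {"x": 0, "y": 18, "z": -9, "twist": 0, "grip": -1},
  {"x": 0, "y": 18, "z": -9, "twist": 0, "grip": -1},
  {"x": 0, "y": 18, "z": -9, "twist": 0, "grip": -1},
  {"x": 0, "y": 18, "z": -9, "twist": 0, "grip": -1},
  {"x": 0, "y": 14, "z": -7, "twist": 0, "grip": -1},
  {"x": 0, "y": 4, "z": 0, "twist": 0, "grip": -1},
])

```text
time: 13.95
tool_pos: [0.6768, -0.1302, 0.169]
tool_rot: [2.074, 2.356, 0.002]
wrist_force: [-0.3, 0.4, -0.9]
gripper_width: 0.176
```

```bash
python3 -c "
from h import *
im=robot.camera('wrist')
move([.677,-.130,.1464],97.2)
cv2.imwrite('pics/w10.png',im)
im=robot.camera('scene');cv2.imwrite('pics/s10.png',crop(im,200,150,150,150,4))
"
```

```text
t 14.0 p [ 676.1 -130.2  167.8] jaw 97.29 tilt [ 0.002 -0.    -1.   ] F [-0.9  0.8 -1.3] w 0.179
shift tool [ 0.1  0.9 21.4] twist 0.09 | j6 -1.96
```

View pics/w10.png

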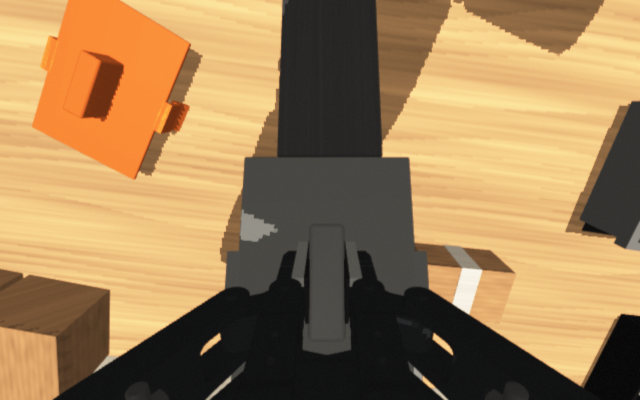

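View pics/s10.png

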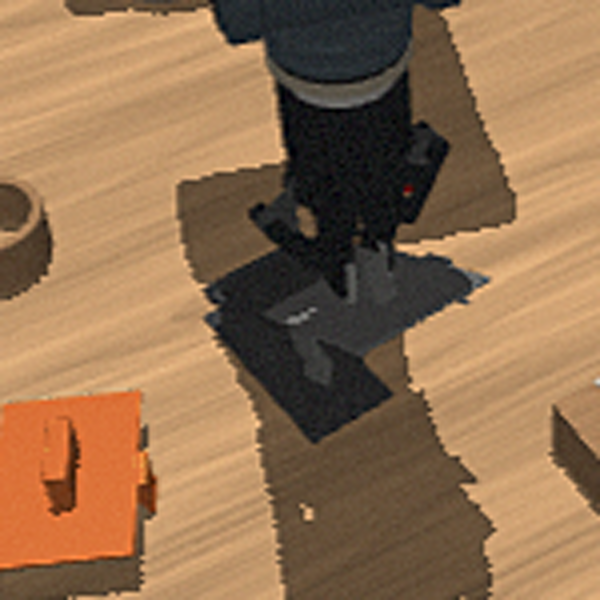

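```bash
cat > tilt.py <<'E'
from h import *
from scipy.optimize import least_squares
def est(uvL,uvR,save=None):
    c=robot.get_calibration('wrist');s=robot.state()
    M=R.from_rotvec(s['tool_rot']).as_matrix();G=s['tool_pos']-.019*M[:,2]
    X=M[:,1];Y=M[:,0];Z=-M[:,2]
    def f(p):
        t,h,dy=p
        e=lambda y:G+X*(-.0674*np.cos(t)+h*np.sin(t))+Z*(-.0674*np.sin(t)-h*np.cos(t))+Y*(y+dy)
        return (proj(c,[e(-.048),e(.048)])-np.array([uvL,uvR])).ravel()
    r=least_squares(f,[.4,.023,0],x_scale=[.1,.01,.01]);print("tilt",np.degrees(r.x[0]),"h plate top below grip",r.x[1]*1e3,"dy",r.x[2]*1e3,np.round(r.fun,2))
E
python3 -c "
from tilt import *
est((244.5,157.5),(410,157.5))"
```

```text
tilt 36.16591984036428 h plate top below grip 13.809251981466172 dy -1.0741346071688667 [ 0.    0.01 -0.   -0.01]
```

```bash
cat >> tilt.py <<'E'
def pred(t,h,dy=0,c=None):
    c=c or robot.get_calibration('wrist');s=robot.state()
    M=R.from_rotvec(s['tool_rot']).as_matrix();G=s['tool_pos']-.019*M[:,2]
    X=M[:,1];Y=M[:,0];Z=-M[:,2];t=np.radians(t)
    e=lambda y:G+X*(-.0674*np.cos(t)+h*np.sin(t))+Z*(-.0674*np.sin(t)-h*np.cos(t))+Y*(y+dy)
    return np.round(proj(c,[e(-.048),e(.048)]),1).tolist()
E
python3 -c "
from tilt import *
for t in (25,30,35):
  for h in (.018,.022): print(t,h,pred(t,h,-.001))"
```

```text
25 0.018 [[240.7, 146.5], [414.1, 146.5]]
25 0.022 [[242.7, 148.6], [412.1, 148.6]]
30 0.018 [[243.4, 152.6], [411.3, 152.6]]
30 0.022 [[245.3, 155.1], [409.5, 155.1]]
35 0.018 [[245.9, 159.1], [408.8, 159.1]]
35 0.022 [[247.6, 161.9], [407.1, 161.9]]
```

>>> servo_tool([
  {"x": 0, "y": 0, "z": 8, "twist": 0, "grip": -1},
  {"x": 0, "y": 0, "z": 7, "twist": 0, "grip": -1},
  {"x": 0, "y": 0, "z": 4, "twist": 0, "grip": -1},
  {"x": 0, "y": 0, "z": 2, "twist": 0, "grip": -1},
  {"x": 0, "y": 0, "z": 0, "twist": 0, "grip": -1},
  {"x": 0, "y": 0, "z": 0, "twist": 0, "grip": -1},
])

```text
time: 14.55
tool_pos: [0.6751, -0.1303, 0.1457]
tool_rot: [-2.076, -2.357, 0.0]
wrist_force: [-0.5, 0.0, -0.5]
gripper_width: 0.175
```

```bash
python3 -c "
from h import *
im=robot.camera('wrist')
move([.677,-.130,.1464],97.2)
cv2.imwrite('pics/w11.png',crop(im,200,60,240,180,3))
print(robot.state()['torque'])
"
```

```text
t 14.6 p [ 675.2 -130.3  145.9] jaw 97.26 tilt [ 0. -0. -1.] F [ 0.8 -0.4 -1.5] w 0.176
shift tool [ 0.1  1.8 -0.5] twist 0.06 | j6 -1.96
[ 0.01925107  0.03719807 -0.02882967]
```

View pics/w11.png

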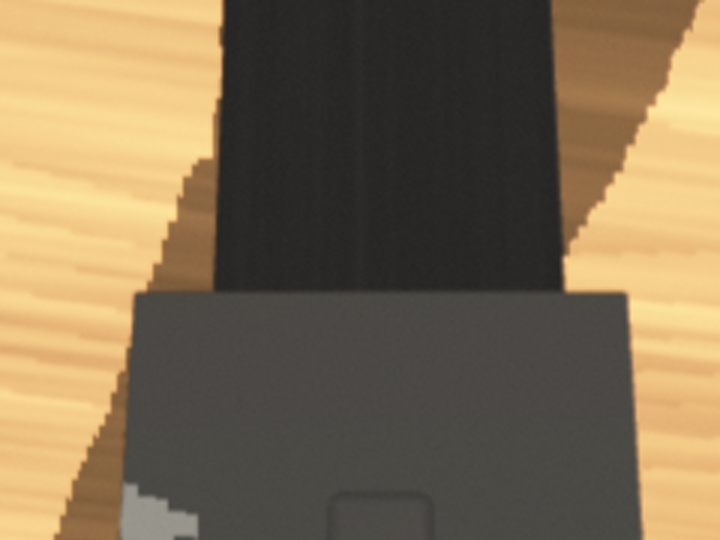

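>>> servo_tool([
  {"x": 0, "y": 0, "z": 2, "twist": 0, "grip": -1},
  {"x": 0, "y": 0, "z": 2, "twist": 0, "grip": -1},
  {"x": 0, "y": 0, "z": 0, "twist": 0, "grip": -1},
])

```text
time: 14.85
tool_pos: [0.6758, -0.1305, 0.1436]
tool_rot: [2.075, 2.356, 0.001]
wrist_force: [-1.4, -0.5, 8.7]
gripper_width: 0.178
```

>>> servo_tool([
  {"x": 0, "y": 0, "z": 2, "twist": 0, "grip": -1},
  {"x": 0, "y": 0, "z": 1, "twist": 0, "grip": -1},
  {"x": 0, "y": 0, "z": 0, "twist": 0, "grip": -1},
])

```text
time: 15.1
tool_pos: [0.6765, -0.1305, 0.1413]
tool_rot: [2.074, 2.355, 0.003]
wrist_force: [0.1, 0.0, 12.8]
gripper_width: 0.184
```

>>> servo_tool([
  {"x": 0, "y": 4, "z": 2.5, "twist": 0, "grip": -1},
  {"x": 0, "y": 4, "z": 3, "twist": 0, "grip": -1},
  {"x": 0, "y": 4, "z": 3.5, "twist": 0, "grip": -1},
  {"x": 0, "y": 0, "z": 0, "twist": 0, "grip": -1},
  {"x": 0, "y": 0, "z": 0, "twist": 0, "grip": -1},
])

```text
time: 15.52
tool_pos: [0.6872, -0.1289, 0.1303]
tool_rot: [2.076, 2.358, -0.0]
wrist_force: [-1.5, -0.6, 2.5]
gripper_width: 0.172
```

```bash
python3 -c "
from h import *
im=robot.camera('wrist')
move([.677,-.130,.1464],97.2)
cv2.imwrite('pics/w12.png',crop(im,200,60,240,180,3))
print(robot.state()['torque'])
im=robot.camera('scene');cv2.imwrite('pics/s12.png',crop(im,200,150,150,150,4))
from tilt import *
for t in (10,15,20,25,30): print(t,pred(t,.022,-.001))
"
```

```text
t 15.57 p [ 687.2 -128.9  130.3] jaw 97.27 tilt [ 0. -0. -1.] F [-0.9 -0.8  3.4] w 0.175
shift tool [  0.2 -10.3 -16.2] twist 0.07 | j6 -1.95
[-0.2779045   0.47798175  0.0622696 ]
10 [[233.1, 131.8], [421.9, 131.7]]
15 [[236.6, 136.9], [418.3, 136.8]]
20 [[239.8, 142.5], [415.1, 142.5]]
25 [[242.7, 148.6], [412.1, 148.6]]
30 [[245.3, 155.1], [409.5, 155.0]]
```

View pics/w12.png

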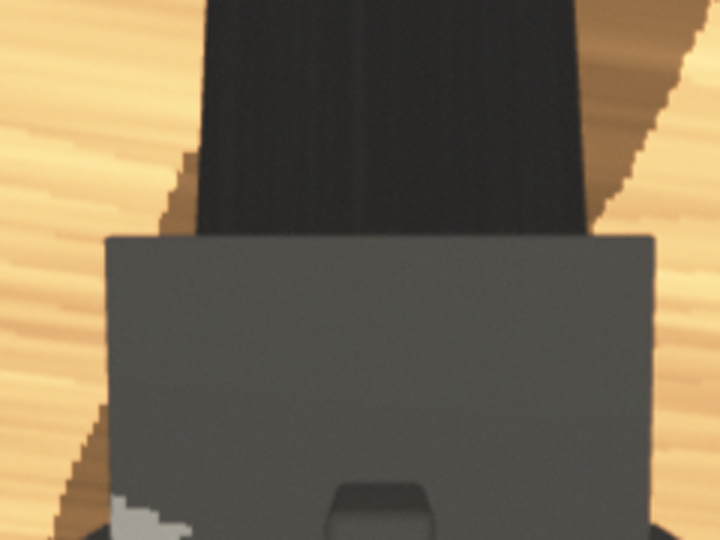

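View pics/s12.png

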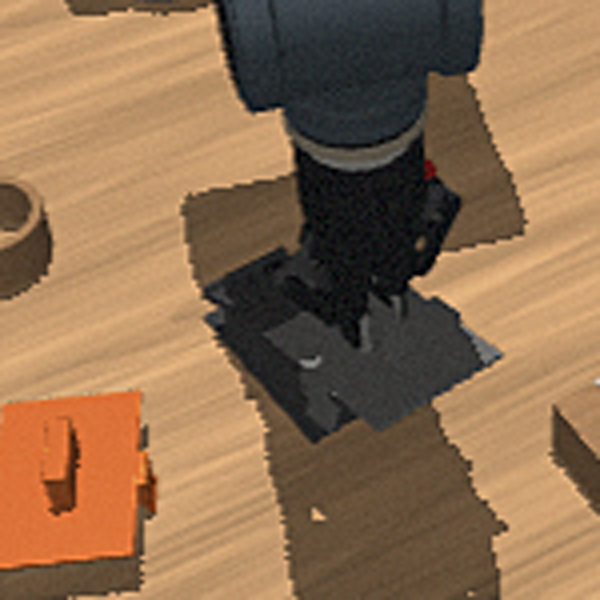

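>>> servo_tool([
  {"x": 0, "y": 3, "z": 4.7, "twist": 0, "grip": -1},
  {"x": 0, "y": 3, "z": 5, "twist": 0, "grip": -1},
  {"x": 0, "y": 2.5, "z": 5, "twist": 0, "grip": -1},
  {"x": 0, "y": 0, "z": 0, "twist": 0, "grip": -1},
  {"x": 0, "y": 0, "z": 0, "twist": 0, "grip": -1},
])

```text
time: 16.03
tool_pos: [0.6959, -0.1278, 0.1152]
tool_rot: [2.076, 2.357, 0.001]
wrist_force: [0.6, -0.0, 1.4]
gripper_width: 0.178
```

```bash
python3 -c "
from h import *
im=robot.camera('wrist')
move([.677,-.130,.1464],97.2)
cv2.imwrite('pics/w13.png',crop(im,200,60,240,180,3))
print(robot.state()['torque'])
from tilt import *
for t in (-5,0,2,5,10): print(t,pred(t,.022,-.001))
"
```

```text
t 16.08 p [ 695.9 -127.7  115.2] jaw 97.27 tilt [ 0.001 -0.    -1.   ] F [ 0.4 -0.2  1.6] w 0.176
shift tool [  0.1 -19.  -31.2] twist 0.07 | j6 -1.94
[-0.15751755 -0.03179644  0.07148809]
-5 [[220.3, 120.7], [434.8, 120.6]]
0 [[225.0, 123.5], [430.1, 123.5]]
2 [[226.7, 124.9], [428.3, 124.9]]
5 [[229.2, 127.3], [425.8, 127.2]]
10 [[233.1, 131.7], [421.9, 131.7]]
```

View pics/w13.png

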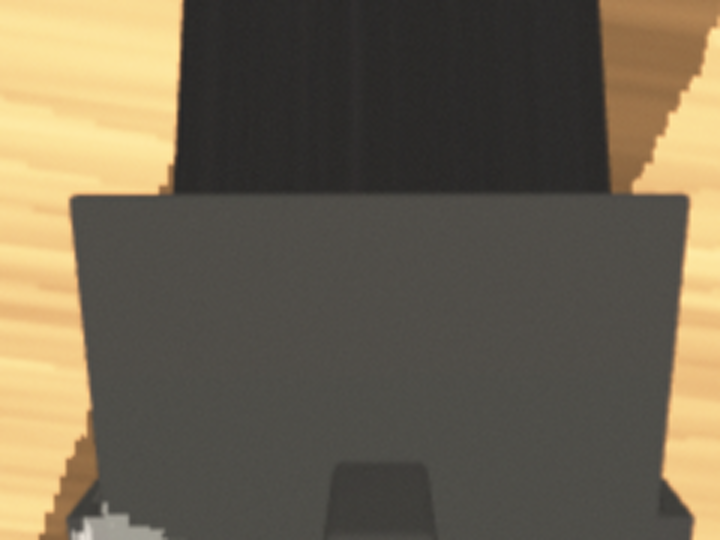

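```bash
python3 -c "
from tilt import *
c=robot.get_calibration('wrist');s=robot.state()
M=R.from_rotvec(s['tool_rot']).as_matrix();G=s['tool_pos']-.019*M[:,2]
X=M[:,1];Y=M[:,0];Z=-M[:,2]
for h in (.020,.022,.024):
 for td in (-4,-2,0,2,4):
  t=np.radians(td)
  w=[]
  for x in (-.0674,-.02):
    e=lambda y:G+X*(x*np.cos(t)+h*np.sin(t))+Z*(x*np.sin(t)-h*np.cos(t))+Y*y
    w.append(proj(c,[e(-.048),e(.048)]))
  a,b=w; L0=a[0];L1=b[0];R0=a[1];R1=b[1]
  f=(218-L0[1])/(L1[1]-L0[1]);print(h,td,'row',round(L0[1],1),'w',round(R0[0]-L0[0],1),'w218',round((R0+(R1-R0)*f)[0]-(L0+(L1-L0)*f)[0],1))
"
```

```text
0.02 -4 row 121.8 w 215.5 w218 190.7
0.02 -2 row 122.7 w 211.6 w218 189.7
0.02 0 row 123.8 w 207.9 w218 188.8
0.02 2 row 125.1 w 204.3 w218 187.8
0.02 4 row 126.5 w 200.9 w218 186.9
0.022 -4 row 121.2 w 212.5 w218 188.0
0.022 -2 row 122.3 w 208.8 w218 187.1
0.022 0 row 123.5 w 205.1 w218 186.2
0.022 2 row 124.9 w 201.6 w218 185.3
0.022 4 row 126.5 w 198.2 w218 184.4
0.024 -4 row 120.6 w 209.7 w218 185.3
0.024 -2 row 121.8 w 206.0 w218 184.5
0.024 0 row 123.2 w 202.4 w218 183.7
0.024 2 row 124.8 w 199.0 w218 182.8
0.024 4 row 126.4 w 195.6 w218 182.0
```

>>> servo_tool([
  {"x": 0, "y": 0, "z": -10, "twist": 0, "grip": -1},
  {"x": 0, "y": 0, "z": -20, "twist": 0, "grip": -1},
  {"x": 0, "y": 0, "z": -25, "twist": 3, "grip": -1},
  {"x": 0, "y": 0, "z": -15, "twist": 3, "grip": -1},
  {"x": 0, "y": 0, "z": 0, "twist": 2.9, "grip": -1},
  {"x": 0, "y": 0, "z": 0, "twist": 0, "grip": -1},
  {"x": 0, "y": 0, "z": 0, "twist": 0, "grip": -1},
])

```text
time: 16.67
tool_pos: [0.6953, -0.1275, 0.1851]
tool_rot: [-2.251, -2.191, 0.0]
wrist_force: [0.1, 0.1, -2.1]
gripper_width: 0.176
```

```bash
python3 -c "
from h import *
move([.626,.1955,.185],88.325)
"
```

```text
t 16.67 p [ 695.3 -127.5  185.1] jaw 88.45 tilt [-0.  0. -1.] F [ 0.1  0.1 -2.1] w 0.176
shift tool [ 3.21e+02 -7.80e+01  2.00e-01] twist 0.12 | j6 -1.79
```

>>> servo_tool([
  {"x": 15, "y": -4, "z": 0, "twist": 0.1, "grip": -1},
  {"x": 26, "y": -6, "z": 0, "twist": 0, "grip": -1},
  {"x": 31, "y": -8, "z": 0, "twist": 0, "grip": -1},
  {"x": 33, "y": -8, "z": 0, "twist": 0, "grip": -1},
  {"x": 33, "y": -8, "z": 0, "twist": 0, "grip": -1},
  {"x": 33, "y": -8, "z": 0, "twist": 0, "grip": -1},
  {"x": 33, "y": -8, "z": 0, "twist": 0, "grip": -1},
  {"x": 33, "y": -8, "z": 0, "twist": 0, "grip": -1},
  {"x": 33, "y": -8, "z": 0, "twist": 0, "grip": -1},
  {"x": 28, "y": -7, "z": 0, "twist": 0, "grip": -1},
  {"x": 18, "y": -4, "z": 0, "twist": 0, "grip": -1},
  {"x": 5, "y": -1, "z": 0, "twist": 0, "grip": -1},
])

```text
time: 17.67
tool_pos: [0.6257, 0.199, 0.1845]
tool_rot: [-2.249, -2.191, 0.001]
wrist_force: [-0.9, 0.4, -0.9]
gripper_width: 0.178
```

>>> servo_tool([
  {"x": 0, "y": 0, "z": 10, "twist": 0, "grip": -1},
  {"x": 0, "y": 0, "z": 15, "twist": 0, "grip": -1},
  {"x": 0, "y": 0, "z": 15, "twist": 0, "grip": -1},
  {"x": 0, "y": 0, "z": 15, "twist": 0, "grip": -1},
  {"x": 0, "y": 0, "z": 15, "twist": 0, "grip": -1},
  {"x": 0, "y": 0, "z": 0, "twist": 0, "grip": -1},
  {"x": 0, "y": 0, "z": 0, "twist": 0, "grip": -1},
  {"x": 0, "y": 0, "z": 0, "twist": 0, "grip": -1},
])

```text
time: 18.33
tool_pos: [0.6277, 0.195, 0.1156]
tool_rot: [2.255, 2.187, 0.001]
wrist_force: [0.9, 0.4, -1.2]
gripper_width: 0.176
```

```bash
python3 -c "
from h import *
c=robot.get_calibration('wrist');np.savez('c14.npz',mtx=c['mtx'],pose=c['pose'])
im=robot.camera('wrist')
move([.626,.1955,.11],88.325)
cv2.imwrite('pics/w14.png',im)
im=robot.camera('scene');cv2.imwrite('pics/s14.png',crop(im,300,100,150,140,4))
"
```

```text
t 18.38 p [627.8 195.2 115.9] jaw 88.24 tilt [ 0.001  0.    -1.   ] F [ 0.3 -0.6 -1.4] w 0.176
shift tool [ 0.2 -1.9  5.9] twist -0.08 | j6 -1.31
```

View pics/w14.png

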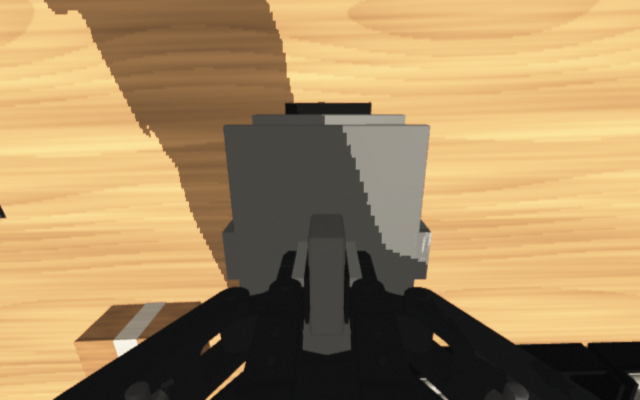

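View pics/s14.png

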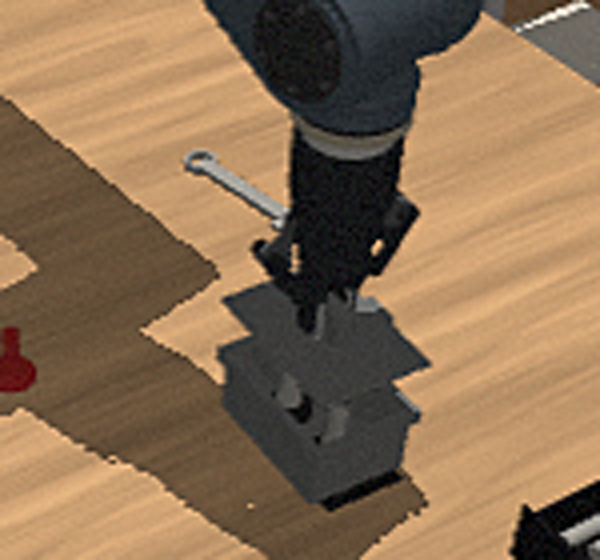

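```bash
python3 -c "
from h import *
im=cv2.imread('pics/w14.png')
cv2.imwrite('pics/w14c.png',crop(im,215,95,220,45,3.6))
"
```

```text
(no output)
```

View pics/w14c.png

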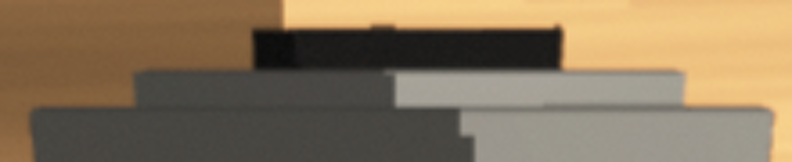

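```bash
python3 -c "
from h import *
c=dict(np.load('c14.npz'))
a=[ray(c,p,.062) for p in((252,114.3),(404.5,114.3))];b=[ray(c,p,.1144) for p in((223.1,124.6),(428.9,124.6))]
for v in(a,b):
  m=(v[0]+v[1])/2;d=v[1]-v[0];print(np.round(m*1e3,1),np.linalg.norm(d)*1e3,np.degrees(np.arctan2(d[1],d[0])))
print(proj(c,[[.62625-.068,.1948-.048,.062]]))
"
```

```text
[558.4 196.8  62. ] 95.23957514643868 88.22188092298686
[560.8 195.4 114.4] 95.17159121798093 88.22427598086136
[[248.39361722 116.57835483]]
```

>>> servo_tool([
  {"x": 1.4, "y": -2.4, "z": 4, "twist": 0, "grip": -1},
  {"x": 0, "y": 0, "z": 7, "twist": 0, "grip": -1},
  {"x": 0, "y": 0, "z": 7, "twist": 0, "grip": -1},
  {"x": 0, "y": 0, "z": 6, "twist": 0, "grip": -1},
  {"x": 0, "y": 0, "z": 4, "twist": 0, "grip": -1},
  {"x": 0, "y": 0, "z": 2, "twist": 0, "grip": -1},
  {"x": 0, "y": 0, "z": 0, "twist": 0, "grip": -1},
  {"x": 0, "y": 0, "z": 0, "twist": 0, "grip": -1},
])

```text
time: 19.1
tool_pos: [0.6249, 0.197, 0.085]
tool_rot: [-2.255, -2.188, 0.0]
wrist_force: [0.1, -1.0, -0.7]
gripper_width: 0.172
```

```bash
python3 -c "
from h import *
im=robot.camera('wrist')
move([.626,.1955,.11],88.325)
print(robot.state()['torque'])
cv2.imwrite('pics/w15.png',crop(im,200,80,250,150,3))
"
```

```text
t 19.15 p [625.  197.   85.2] jaw 88.26 tilt [ 0.  0. -1.] F [-0.4 -0.7 -2. ] w 0.177
shift tool [ -1.5   1.  -24.8] twist -0.06 | j6 -1.31
[-0.06995237  0.05646908  0.02522739]
```

View pics/w15.png

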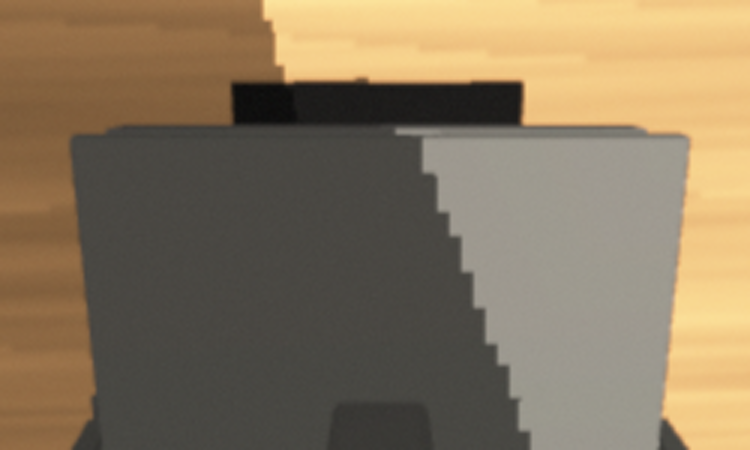

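>>> servo_tool([
  {"x": 0, "y": 0, "z": 2, "twist": 0, "grip": -1},
  {"x": 0, "y": 0, "z": 2, "twist": 0, "grip": -1},
  {"x": 0, "y": 0, "z": 2, "twist": 0, "grip": -1},
  {"x": 0, "y": 0, "z": 2, "twist": 0, "grip": -1},
  {"x": 0, "y": 0, "z": 0, "twist": 0, "grip": -1},
])

```text
time: 19.57
tool_pos: [0.6249, 0.197, 0.0766]
tool_rot: [2.255, 2.187, -0.0]
wrist_force: [0.9, -0.5, -1.9]
gripper_width: 0.174
```

>>> servo_tool([
  {"x": 0, "y": 0, "z": 2, "twist": 0, "grip": -1},
  {"x": 0, "y": 0, "z": 2, "twist": 0, "grip": -1},
  {"x": 0, "y": 0, "z": 2, "twist": 0, "grip": -1},
  {"x": 0, "y": 0, "z": 0, "twist": 0, "grip": -1},
])

```text
time: 19.9
tool_pos: [0.6247, 0.197, 0.0705]
tool_rot: [-2.255, -2.187, 0.001]
wrist_force: [0.6, -0.5, -2.7]
gripper_width: 0.177
```

```bash
python3 -c "
from h import *
im=robot.camera('wrist')
move([.626,.1955,.11],88.325)
print(robot.state()['torque'])
cv2.imwrite('pics/w16.png',crop(im,200,80,250,190,3))
im=robot.camera('scene');cv2.imwrite('pics/s16.png',crop(im,330,140,100,100,6))
"
```

```text
t 19.95 p [624.7 196.9  70.5] jaw 88.26 tilt [-0.001 -0.    -1.   ] F [ 0.1 -1.2 -3.6] w 0.176
shift tool [ -1.4   1.3 -39.5] twist -0.06 | j6 -1.31
[-0.08938043 -0.25908938  0.04698008]
```

View pics/w16.png

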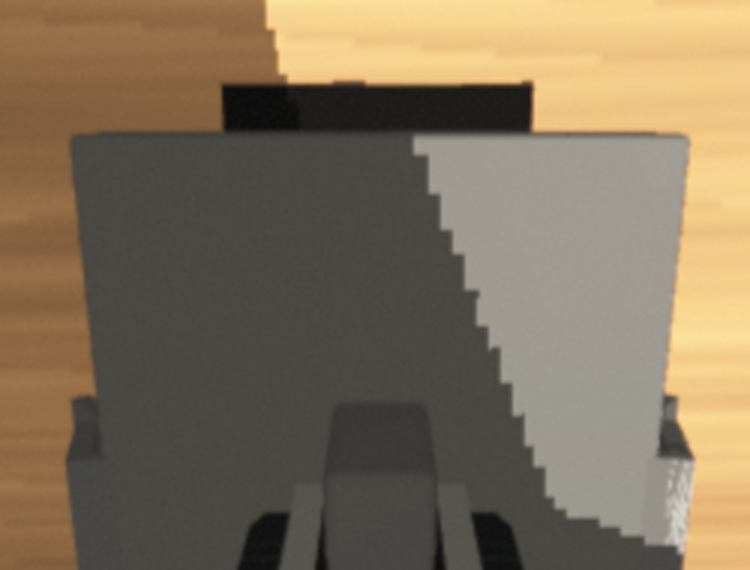

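View pics/s16.png

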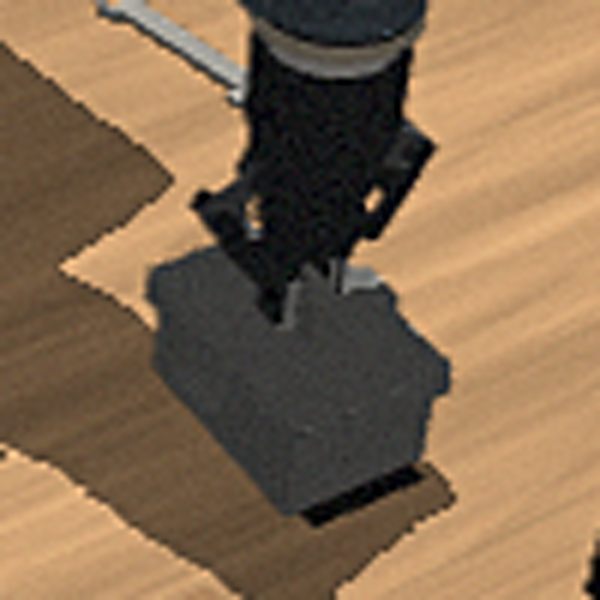

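>>> servo_tool([
  {"x": 0, "y": 0, "z": 1.5, "twist": 0, "grip": -1},
  {"x": 0, "y": 0, "z": 1.5, "twist": 0, "grip": -1},
  {"x": 0, "y": 0, "z": 0, "twist": 0, "grip": -1},
])

```text
time: 20.25
tool_pos: [0.6247, 0.1971, 0.0677]
tool_rot: [-2.255, -2.187, 0.001]
wrist_force: [0.7, 0.8, -2.0]
gripper_width: 0.176
```

>>> servo_tool([
  {"x": 0, "y": 0, "z": 1.5, "twist": 0, "grip": -1},
  {"x": 0, "y": 0, "z": 1.5, "twist": 0, "grip": -1},
  {"x": 0, "y": 0, "z": 0, "twist": 0, "grip": -1},
])

```text
time: 20.5
tool_pos: [0.6252, 0.1972, 0.0669]
tool_rot: [2.254, 2.187, 0.001]
wrist_force: [-8.7, -2.1, 15.2]
gripper_width: 0.177
```

>>> servo_tool([
  {"x": 0, "y": 0, "z": 1.5, "twist": 0, "grip": -1},
  {"x": 0, "y": 0, "z": 1.5, "twist": 0, "grip": -1},
  {"x": 0, "y": 0, "z": 0, "twist": 0, "grip": -1},
])

```text
time: 20.75
tool_pos: [0.6252, 0.1973, 0.0668]
tool_rot: [2.254, 2.187, 0.002]
wrist_force: [-21.9, -5.9, 42.9]
gripper_width: 0.173
```

```bash
python3 -c "
from h import *
im=robot.camera('wrist')
move([.626,.1955,.11],88.325)
print(robot.state()['torque'])
cv2.imwrite('pics/w17.png',crop(im,200,80,250,190,3))
im=robot.camera('scene');cv2.imwrite('pics/s17.png',crop(im,330,140,100,100,6))
"
```

```text
t 20.8 p [625.2 197.3  66.8] jaw 88.28 tilt [ 0.001  0.    -1.   ] F [-21.9  -6.2  42.7] w 0.177
shift tool [ -1.7   0.9 -43.2] twist -0.04 | j6 -1.31
[-0.97548723  2.83314224 -0.01328626]
```

View pics/w17.png

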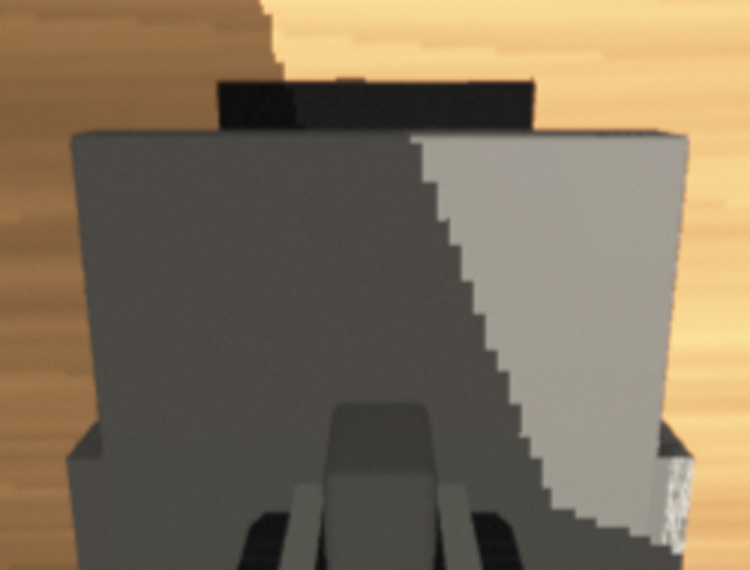

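View pics/s17.png

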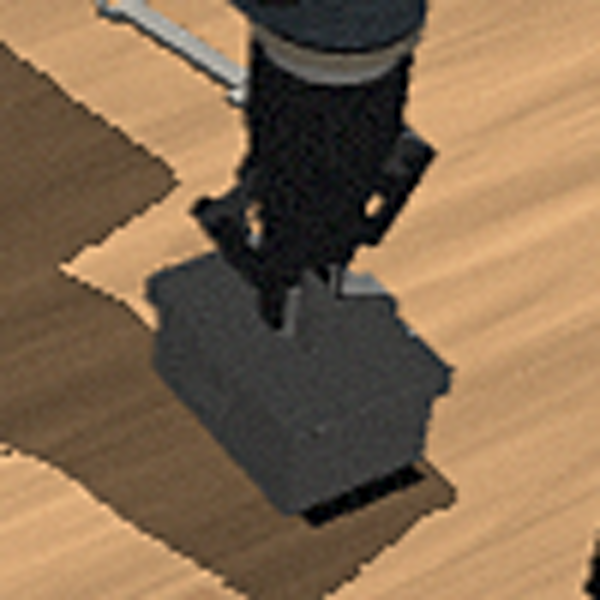

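>>> servo_tool([
  {"x": 0, "y": 0, "z": -2, "twist": 0, "grip": -1},
  {"x": 0, "y": 0, "z": -2, "twist": 0, "grip": -1},
  {"x": 0, "y": 0, "z": 0, "twist": 0, "grip": -1},
  {"x": 0, "y": 0, "z": 0, "twist": 0, "grip": -1},
])

```text
time: 21.18
tool_pos: [0.6252, 0.1973, 0.0669]
tool_rot: [2.254, 2.187, 0.001]
wrist_force: [-5.4, -0.5, 10.2]
gripper_width: 0.177
```

>>> servo_tool([
  {"x": 0, "y": 0, "z": 0, "twist": 0, "grip": 0},
  {"x": 0, "y": 0, "z": 0, "twist": 0, "grip": 0},
  {"x": 0, "y": 0, "z": 0, "twist": 0, "grip": 0},
  {"x": 0, "y": 0, "z": -2, "twist": 0, "grip": 0},
  {"x": 0, "y": 0, "z": -8, "twist": 0, "grip": 0.2},
  {"x": 0, "y": 0, "z": -20, "twist": 0, "grip": 0.2},
  {"x": 0, "y": 0, "z": -30, "twist": 0, "grip": 0.2},
  {"x": 0, "y": 10, "z": -30, "twist": 0, "grip": 0.2},
  {"x": 0, "y": 20, "z": -30, "twist": 0, "grip": 0.2},
  {"x": 0, "y": 30, "z": -20, "twist": 0, "grip": 0.2},
  {"x": 0, "y": 30, "z": -10, "twist": 0, "grip": 0.2},
  {"x": 0, "y": 20, "z": 0, "twist": 0, "grip": 0.2},
])

```text
time: 22.18
tool_pos: [0.7376, 0.1936, 0.2206]
tool_rot: [2.253, 2.185, 0.008]
wrist_force: [-0.4, 1.0, -0.0]
gripper_width: 0.601
```

>>> servo_tool([
  {"x": 0, "y": 0, "z": 0, "twist": 0, "grip": 0.2},
  {"x": 0, "y": 0, "z": 0, "twist": 0, "grip": 0.2},
  {"x": 0, "y": 0, "z": 0, "twist": 0, "grip": 0.2},
])

```text
time: 22.43
tool_pos: [0.7342, 0.1938, 0.2159]
tool_rot: [-2.254, -2.187, 0.001]
wrist_force: [-0.7, 0.3, -0.2]
gripper_width: 0.6
```

```bash
python3 -c "
from h import *
c=robot.get_calibration('wrist');np.savez('c18.npz',mtx=c['mtx'],pose=c['pose'])
im=robot.camera('wrist')
move([.626,.1955,.11],88.325)
cv2.imwrite('pics/w18.png',im);cv2.imwrite('pics/w18c.png',crop(im,200,0,240,190,3.3))
im=robot.camera('scene');cv2.imwrite('pics/s18.png',im);cv2.imwrite('pics/s18c.png',crop(im,330,140,100,100,6))
cv2.imwrite('pics/t18.png',robot.camera('top'))
"
```

```text
t 22.48 p [734.1 193.9 216.1] jaw 88.28 tilt [-0.001 -0.    -1.   ] F [0.5 1.1 0.5] w 0.601
shift tool [  -1.6 -108.   106.2] twist -0.05 | j6 -1.34
```

View pics/w18c.png

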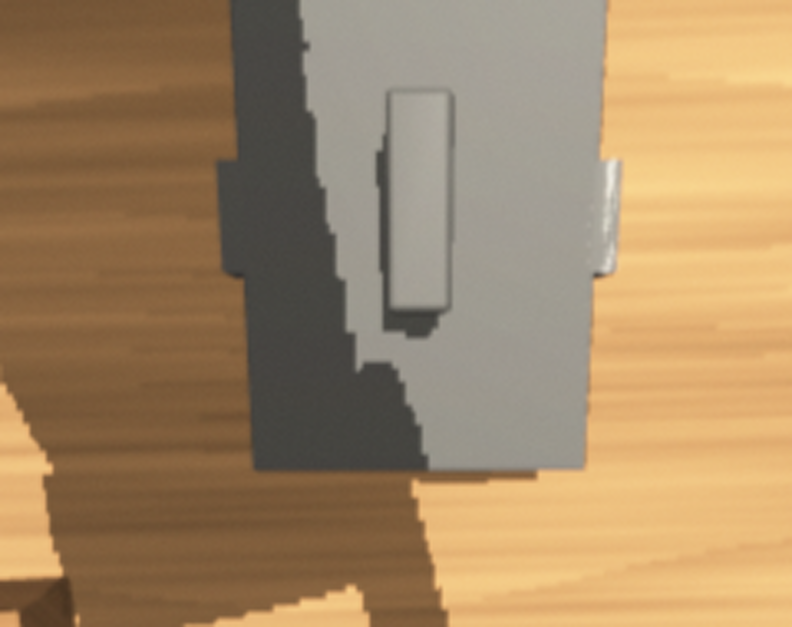

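View pics/s18c.png

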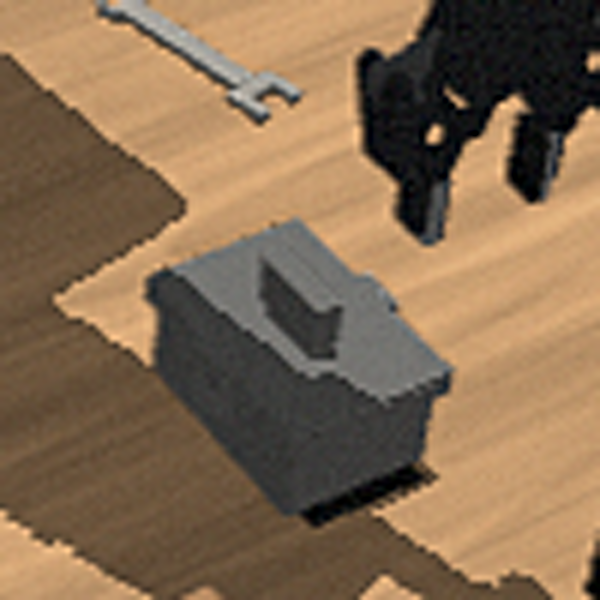

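View pics/t18.png

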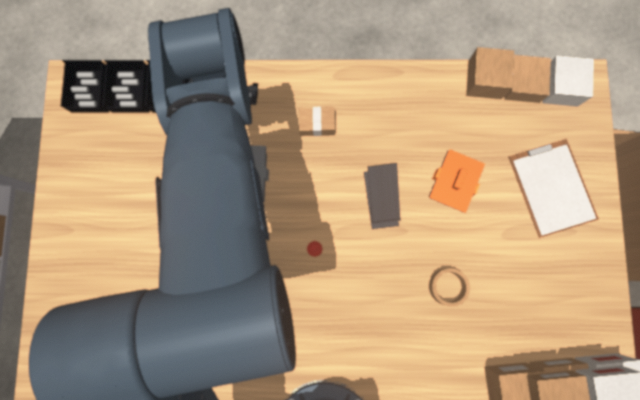

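```bash
cat > fit5.py <<'E'
from h import *
from scipy.optimize import least_squares
c=dict(np.load('c18.npz'))
L=np.array([[68,-48,-15],[68,48,-15],[-25,-8,15],[-25,8,15],[25,8,15],[25,-8,15]])/1000
tr=lambda a:np.array(a)/3.3+[199.5,-.5]
uv=tr([[255,469],[586,468],[387,90],[452,92],[449,308],[389,310]])
ln=tr([[232,0],[607,0]]);F=np.array([[-68,-48,-15],[-68,48,-15]])/1000
def f(p):
    M=R.from_euler('zyx',p[3:]).as_matrix();a=proj(c,L@M.T+p[:3]);b=proj(c,F@M.T+p[:3]);r=list((a-uv).ravel())
    for i in range(2):
        n=b[i]-a[i];n=np.array([-n[1],n[0]])/np.linalg.norm(n);r.append((ln[i]-a[i])@n)
    return r
r=least_squares(f,[.626,.196,.081,-.029,0,0]);print(np.round(r.x[:3]*1e3,1),np.round(np.degrees(r.x[3:]),2));print(np.round(r.fun,1))
E
python3 fit5.py
```

```text
[626.2 195.7  76. ] [-1.62 -0.59  0.18]
[ 0.6  0.1 -0.7  0.2 -0.4 -0.3  0.2 -1.   0.7  0.9 -0.3  0.3 -0.6  0.6]
```

```bash
python3 -c "
from station import robot
print(robot.job_done(), robot.state()['time'])"
```

```text
the job is handed in; nothing more can be done
the job is handed in; nothing more can be done
```

The kit is packed and handed in at about 22.6 s of the 61 s allowed; no verdict was reported. The loose foot stands stem up in the empty half of the tub, and the cover is pressed down on the rim.

The tool can only point straight down, so I gripped the leaning cover by its bar and lifted it square off the slope. I levelled it by pressing its low end against the rack's top edge, then centred it over the tub and pressed it home.

**Last checks:**
- **Foot:** a wrist picture after I let go showed it upright in its half. I could not see it again once the cover was on.
- **Seating:** the press stopped hard at TCP height 66.8 mm with about 43 N (I expected 67.5 mm). The fitted tilt afterwards was within 0.6°. Position and yaw matched the tub to about 1 mm and 0.1°.
- **Clips:** both arms looked bent outward just before home. At the stop they looked shut, and afterwards they stuck out equally on both sides. I judged the snap from pictures only; no reading caught the expected 8 to 14 N of spreading, only the final stop.
- **Disagreement:** the fitted cover height came out at 76 mm, not 81. I put this down to camera error, because the same camera also read low on the rack.
- **Bystanders:** I never moved near the carton, tape roll or wrench on purpose, and the carton and tape looked unmoved in the last top view. The wrench was hidden by the arm there, but the scene camera still showed it lying near the tub; I did not measure it.

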